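# Pack the last railcar into a tight carrying box and shut its lid

### The job

The red railcar still has to go into the little wooden carrying box, but the five railcars in it stand spread out. Slide the five up together to the plain end (there is a thumb notch in each end wall to push through), fit the red one in, wheels down, at the end with the two brass leaf springs and press it down past them until all six stand flat on the floor of the box, then shut the lid. The models are delicate: push the five in the box gently and do not take them out, and leave the other things on the bench where they are.

Things in the scene. Friction and masses are not known exactly. Their poses are not given: they have to be found in the camera images.
- stock_box: Dark wooden box for six railcars, fixed; 118 (x) by 117.5 mm (y), 25 mm high. Origin under its centre, z up, x towards the hinge side (away from the robot), y across the row of cars. Floor 5 mm, walls 6 mm thick; inside 106 mm (x) by 105.5 mm (y), 20 mm deep. The end walls at +y and -y each have a thumb notch in the middle, 46 mm wide, through which the row can be pushed.
- notch_left (a point): middle of the sill of the thumb notch in the end wall at +y, at the wall's inner face, 11 mm above the bench (box frame 0, +52.75, +11 mm); the notch is 46 mm wide, open above
- springs (a point): point midway between the tips of two bowed brass leaf springs on the inside of the end wall at +y (box frame 0, +46.75, +16 mm). Each is 18 mm wide, centred 34 mm either side of this point along the box's x; they bulge 6 mm into the box there and slope back to the wall 8 mm higher and 9 mm lower; polished, a few newtons push them in
- notch_right (a point): the same at the plain end wall at -y, which has no springs (box frame 0, -52.75, +11 mm)
- box_floor (a point): centre of the inner floor of the box (5 mm above the box's origin), axes as the box
- lid (a joint): angle of the box's hinged lid: 0 shut, 1.85 leaning back open on its stop; the hinge lies along y on the top edge of the wall at +x (59 mm from the box's centre, 25.5 mm above the bench). Below 1.5 it falls shut by its own weight.
- lid_edge (a point): middle of the lid's free edge on its outer face; the lid is 118 mm from hinge to free edge, 117.5 mm wide, 8 mm thick, a dark wooden frame with a clear pane and a small brass thumb lip
- red_car: The red model railcar that is still to be packed, standing on its wheels on the bench; 92 mm long, centred on the origin; solid part 17 mm wide (own x from -7.3 to +9.8 mm), 17.4 mm high; origin under its middle, y along the car, z up; weight about 35 g
- blue_car: Model railcar, dark blue, one of the five standing in the box, lengthways along the box's x (its own y axis at about a right angle to the box's y); 92 mm long, centred on the origin; solid part 17 mm wide (own x from -7.3 to +9.8 mm), 17.4 mm high; origin under its middle, y along the car, z up
- pink_car: Model railcar, white with a pinkish roof line, one of the five standing in the box, lengthways along the box's x (its own y axis at about a right angle to the box's y); 96 mm long, centred on the origin; solid part 17 mm wide (own x from -7.3 to +9.8 mm), 17.4 mm high; origin under its middle, y along the car, z up
- white_car: Model railcar, white and black, one of the five standing in the box, lengthways along the box's x (its own y axis at about a right angle to the box's y); 96 mm long, centred on the origin; solid part 17 mm wide (own x from -7.3 to +9.8 mm), 17.4 mm high; origin under its middle, y along the car, z up
- orange_car: Model railcar, white with an orange-grey roof, one of the five standing in the box, lengthways along the box's x (its own y axis at about a right angle to the box's y); 87 mm long, from y = -41 to +46; solid part 17 mm wide (own x from -7.3 to +9.8 mm), 17.4 mm high; origin under its middle, y along the car, z up
- sky_car: Model railcar, white with a pale blue band, one of the five standing in the box, lengthways along the box's x (its own y axis at about a right angle to the box's y); 87 mm long, from y = -41 to +46; solid part 17 mm wide (own x from -7.3 to +9.8 mm), 17.4 mm high; origin under its middle, y along the car, z up
- drive: Bystander: flat black zip case, 122 x 78 x 15 mm, origin under its centre
- mug: Bystander: pale yellow mug with coffee, about 88 x 122 x 82 mm, origin under its centre
- glue: Bystander: white glue bottle standing, 38 mm across, 72 mm high, origin under its centre
- tape: Bystander: roll of masking tape, 100 mm across, 25 mm high, origin under its centre
- rule: Bystander: white triangular scale rule, 156 x 23 x 18 mm, origin under its centre

How it is judged (in metres and radians):
On the way:
1. the red railcar stands flat on the floor of the box at the spring end, beside the five others, the lid still open (z of red_car in the frame of box_floor between -0.003 and 0.002 m and angle between red_car's own z axis and vertical below 0.06 rad and x of red_car in the frame of box_floor between -0.014 and 0.014 m and y of red_car in the frame of box_floor between -0.053 and 0.053 m and y of red_car in the frame of box_floor above 0.03 m and value of joint lid above 0.5 rad), for 0.2 s.
At the end, for the whole second after the job is handed in: The lid is shut (within 0.03 rad) and all six railcars stand upright inside the box, flat on its floor (within 2 mm of height, 0.06 rad of tilt) and at rest, the red one at the end with the springs (more than 30 mm from the middle) (value of joint lid below 0.03 rad and y of red_car in the frame of box_floor between 0.03 and 0.053 m and z of red_car in the frame of box_floor between -0.003 and 0.002 m and angle between each of red_car, blue_car, pink_car, white_car, orange_car, sky_car's own z axis and vertical below 0.06 rad and x of red_car in the frame of box_floor between -0.014 and 0.014 m and y of each of red_car, blue_car, pink_car, white_car, orange_car, sky_car in the frame of box_floor above -0.053 m and linear speed of each of red_car, blue_car, pink_car, white_car, orange_car, sky_car below 0.02 m/s and z of blue_car in the frame of box_floor between -0.003 and 0.002 m and x of blue_car in the frame of box_floor between -0.014 and 0.014 m and y of each of blue_car, pink_car, white_car, orange_car, sky_car in the frame of box_floor below 0.053 m and z of pink_car in the frame of box_floor between -0.003 and 0.002 m and x of pink_car in the frame of box_floor between -0.014 and 0.014 m and z of white_car in the frame of box_floor between -0.003 and 0.002 m and x of white_car in the frame of box_floor between -0.014 and 0.014 m and z of orange_car in the frame of box_floor between -0.003 and 0.002 m and x of orange_car in the frame of box_floor between -0.014 and 0.014 m and z of sky_car in the frame of box_floor between -0.003 and 0.002 m and x of sky_car in the frame of box_floor between -0.014 and 0.014 m); the robot touches nothing.
It fails at once if a bystander (zip case, mug, glue bottle, tape or scale rule) is moved by more than 25 mm (distance of any of drive, mug, glue, tape, rule from where it was at the start of the episode above 0.025 m).
It fails at once if one of the five railcars in the box is pushed or pressed by the fingers with more than 30 N (contact force between the fingers and blue_car above 30 N or contact force between the fingers and pink_car above 30 N or contact force between the fingers and white_car above 30 N or contact force between the fingers and orange_car above 30 N or contact force between the fingers and sky_car above 30 N).
It fails at once if one of the five railcars is lifted out of the box (z of any of blue_car, pink_car, white_car, orange_car, sky_car in the frame of box_floor above 0.03 m).
It also fails if it takes over 54 s, if anything falls off the work surface, if the arm or the gripper's body presses on something with over 40 N, if the wrist force passes 120 N, or if a joint passes its speed limit or range.

### The arm

A 6-joint arm with a two-finger parallel gripper is mounted at the origin on a cart in front of the work surface, level with it; the furniture and walls round the work are solid. World frame = base frame: x ahead of the robot, y to its left, z up, the work surface at z = 0. Lengths are in mm, angles in rad, forces in N, time in s.
With the tool pointing down it reaches from about 350 to 975 mm from the base axis. Payload 7.1 kg.
Tool frame: the origin (TCP) lies midway between the tips of the shut fingers; the grasp point (between the pads) lies 19 mm behind it; z points along the fingers, y is the line along which they close (so a half turn about z gives the same grasp; the last joint's range is limited). The gripper opens to 88 mm and grips with 3 to 60 N. Pads are 20 mm wide; open, the fingers measure 115 mm over their backs; the gripper's body (75 mm by 178 mm) begins 61 mm behind the grasp point.
Start: joints at [1.179, 0.423, 1.63, -0, 1.089, -0.019], TCP at [227.608, 582.065, 222.675] pointing down, gripper open.
Joint ranges: [-3, 3], [-0.9, 2.11], [0.09, 2.58], [-1.31, 4.45], [0.11, 2.69], [-2.54, 2.54]. Speed limits (rad/s): [2.39, 2.39, 3.01, 3.14, 3.14, 3.14].

### API

Orientations are given as a rotation vector (axis times angle).
In Python, from workcell import ctrl gives the robot as it stands. The module is installed in compiled form; this text tells all that it offers.
- The arm moves only by the tool apply_moves, never from a script. Its argument "targets" is a list of rows, each a list of 3 entries, a list of its own where there are three numbers: the opening, from -1 (shut) to 1 (fully open), then the shift along the tool's x, y, z normalised to -1 to 1, where 1 is 5 cm, then the turn, a rotation vector about the tool's x, y, z normalised to -1 to 1, where 1 is 90 degrees. In form: [[jaw, [x, y, z], [wx, wy, wz]], ...]. A call has 1 to 8 rows; each row shifts and turns the commanded pose from where the row before left it, along the tool's axes as they then stand; what a row does not reach is not made up. A row lasts 1/8 s, in which the tool goes at most 62.5 mm and 10.7 degrees, less where a joint would pass 70% of its speed; a pose out of reach is approached as far as the arm can. A call with a number of a shift or a turn outside -1 to 1 is refused whole. A call with a gripper value outside its range is refused whole. The fingers move at their own pace and stop on an object; the grip force is fixed at half the most. Time passes only in rows, so rows that do not move let the fingers close. It gives the time, the measured TCP pose, the force, the opening and the grip force at its end, in the units of the state.
- ctrl.get_obs(): the state, without advancing time (a new reading comes with each control period).
- ctrl.get_image(name): name is "scene" or "side" or "wrist"; returns a dict with "pixels" (400x640x3 uint8, blue, green, red), "camera_matrix" (3x3 intrinsics, pixels), "k1" (the pictures are not rectified: a ray, as slopes to the right and down, at radius r is drawn at 1 + k1 r^2 times it, then the intrinsics apply), "view" (4x4, takes a point from world to camera coordinates); the wrist camera has in their place "hand_eye" (4x4, takes a point from camera to tool coordinates, whose origin is the TCP and whose axes are the flange's). Camera axes: x right, y down, z forward; pixel columns grow to the right and rows downward; lengths in mm; the calibration is good to about 2 mm. A picture is of the moment at which its call begins: read the wrist's pose just before it. There is no depth.
- ctrl.close_job(): hands the job in; it is judged then, once.
Trained networks look in the newest picture that a camera, given by its name, has taken for a name from the list of things; names that differ only in an ending like _2 or _b are one class to them, and where a whole thing is asked for, a point or a joint stands for the part that bears it (a point fixed in the world has none). Each returns a list of dicts, best first, with "score" (0 to 1); they miss things now and then, are a little off and sometimes report something else, mostly with a low value. They report only what shows in the picture. A call takes as long as a camera call.
- ctrl.masks_of(label, camera): "region" (400x640 bool, what is visible of it) and "bbox" ([left, top, right, bottom] in pixels, round what is visible of it).
- ctrl.pinpoint(label, camera): "xy" ([column, row] in pixels: a listed point, or the origin of a listed thing).
The state is a dict: "t": time; "qpos": joint angles; "qvel": joint speeds; "joint_torque": joint torques, N m; "ee_pos": TCP position; "orientation": TCP orientation; "ft_force": force on the tool from outside, world axes, zero at the start; "moment": the same for the moment, N m; "width": finger opening in mm; "grasp_force": force on a finger pad.
Only numpy, scipy, OpenCV 4.12 (cv2) and the standard library are available. Lean on these libraries where they do the work, as an engineer would, in place of code of your own. Each camera call takes 0.05 s, during which the arm holds its last target. There are 200 camera calls.

## Working session

There is one attempt and no reset: what is moved stays moved. The work goes in short steps, Python scripts to look and compute and a tool call to move; the robot and the scene stay as the last step left them, time stands still between calls to the robot, and variables do not carry over. Pictures are saved under pics/ and viewed, at most 10 in all, crops included, and the job is handed in when it is done.

Besides the shell and the picture viewer there is one more tool, called after "Request:" as name([rows], argument=value, ...), one row to a line, values as JSON. apply_moves: Moves the arm, as the interface text tells. Scaled input: -1 to 1 covers 5 cm each way for a shift and 90 degrees each way for a turn. Its arguments: {"type":"object","properties":{"targets":{"type":"array"}},"required":["targets"]}

```bash
mkdir -p pics; cat > h.py <<'E'
import numpy as np, cv2
from scipy.spatial.transform import Rotation as R
from workcell import ctrl
def cam(name):
    o=ctrl.get_obs(); im=ctrl.get_image(name)
    K=np.array(im["camera_matrix"]);k1=im["k1"]
    if "view" in im: T=np.linalg.inv(np.array(im["view"]))
    else:
        T=np.eye(4);T[:3,:3]=R.from_rotvec(o["orientation"]).as_matrix();T[:3,3]=o["ee_pos"]
        T=T@np.array(im["hand_eye"])
    return dict(px=np.array(im["pixels"]),K=K,k1=k1,T=T)
def ray(c,uv):
    d=np.array([k for k in [c["k1"],0,0,0]],float)
    p=cv2.undistortPoints(np.array([[uv]],float),c["K"],d)[0,0]
    return c["T"][:3,3],c["T"][:3,:3]@np.array([p[0],p[1],1.])
def at_z(c,uv,z):
    o,d=ray(c,uv); return o+d*(z-o[2])/d[2]
def proj(c,P):
    V=np.linalg.inv(c["T"]);P=np.atleast_2d(np.array(P,float))
    r=cv2.Rodrigues(V[:3,:3])[0]
    return cv2.projectPoints(P,r,V[:3,3],c["K"],np.array([c["k1"],0,0,0.]))[0][:,0]
def tri(obs):
    A=np.zeros((3,3));b=np.zeros(3)
    for c,uv in obs:
        o,d=ray(c,uv);d/=np.linalg.norm(d);M=np.eye(3)-np.outer(d,d);A+=M;b+=M@o
    return np.linalg.solve(A,b)
E
cat > a.py <<'E'
from h import *
o=ctrl.get_obs();print({k:np.round(v,3) for k,v in o.items()})
C={n:cam(n) for n in("scene","side")}
for n in C: cv2.imwrite(f"pics/{n}0.png",C[n]["px"])
for l in "stock_box notch_left notch_right springs box_floor lid_edge red_car blue_car pink_car white_car orange_car sky_car drive mug glue tape rule".split():
    obs=[];s=l
    for n in C:
        r=ctrl.pinpoint(l,n)
        if r:
            s+=f" {n}:{np.round(r[0]['xy'],1)} {r[0]['score']:.2f} z0:{np.round(at_z(C[n],r[0]['xy'],0)[:2])}"; obs.append((C[n],r[0]['xy']))
    if len(obs)==2: s+=f" tri {np.round(tri(obs),1)}"
    print(s)
E
python3 a.py
```

```text
{'t': np.float64(0.0), 'qpos': array([ 1.179,  0.424,  1.631, -0.   ,  1.089, -0.019]), 'qvel': array([ 0.001, -0.001,  0.   ,  0.002, -0.   ,  0.001]), 'joint_torque': array([ 1.0000e-03, -5.4463e+01, -2.7367e+01,  6.4000e-02,  2.3000e-02,
       -0.0000e+00]), 'ee_pos': array([227.388, 581.598, 221.907]), 'orientation': array([-5.820e-01, -3.087e+00,  2.000e-03]), 'ft_force': array([-0.358,  0.688,  0.394]), 'moment': array([-0.021, -0.008, -0.027]), 'grasp_force': np.float64(0.0), 'width': np.float64(87.576)}
stock_box scene:[290.5 213.3] 0.69 z0:[484. -17.] side:[336.9 249.6] 0.67 z0:[483. -17.] tri [ 4.832e+02 -1.720e+01  4.000e-01]
notch_left scene:[277.1 208.7] 0.90 z0:[477.  36.] side:[334.7 260. ] 0.93 z0:[480.  23.] tri [475.4  32.1   7.6]
notch_right side:[341.5 236. ] 0.66 z0:[482. -74.]
springs scene:[277.5 206.3] 0.75 z0:[487.  41.] side:[336.9 257.7] 0.82 z0:[476.  13.] tri [473.8  31.2  18.6]
box_floor scene:[289.1 213.5] 0.72 z0:[481. -13.] side:[335.9 248.2] 0.72 z0:[486. -22.] tri [482.2 -15.2   4.1]
lid_edge scene:[301.4 169.1] 0.97 z0:[685.  68.] side:[298.6 203.
[... 526 characters left out ...]
i [477.4   5.7  10.5]
sky_car scene:[299.7 218. ] 0.65 z0:[483. -57.] side:[339.2 246.2] 0.58 z0:[480. -32.] tri [486.6 -50.1 -13.8]
drive scene:[358.1 237.8] 0.57 z0:[ 514. -273.] side:[346.8 197.8] 0.78 z0:[ 504. -260.] tri [ 510.5 -271.4   -4.6]
mug scene:[389.9 216.3] 0.60 z0:[ 651. -326.] side:[312.6 183.2] 0.83 z0:[ 630. -314.] tri [ 640.7 -325.8   -1.2]
glue scene:[263.4 148. ] 0.59 z0:[706. 267.] side:[217.3 317.6] 0.91 z0:[687. 266.] tri [694.6 263.4   2.1]
tape scene:[436.7 244.3] 0.65 z0:[ 625. -511.] side:[320.7 161.9] 0.55 z0:[ 640. -461.] tri [ 649.8 -509.4  -29.8]
rule scene:[393.1 265.3] 0.63 z0:[ 477. -421.] side:[366.7 169.9] 0.49 z0:[ 470. -448.] tri [ 467.7 -422.8   15. ]
```

Request:
apply_moves([
  [1,[-0.8,-0.62,-0.25],[0,0,0]],
  [1,[-0.8,-0.62,-0.25],[0,0,0]],
  [1,[-0.8,-0.62,-0.25],[0,0,0]],
  [1,[-0.8,-0.62,-0.25],[0,0,0]],
  [1,[-0.8,-0.62,-0.25],[0,0,0]],
  [1,[-0.8,-0.62,-0.25],[0,0,0]],
  [1,[-0.8,-0.62,-0.25],[0,0,0]],
  [1,[-0.8,-0.62,-0.25],[0,0,0]],
])

```text
t: 2.8
ee_pos: [435.9, 233.1, 323.3]
orientation: [0.582, 3.087, 0.001]
ft_force: [1.0, 0.7, 0.1]
width: 88.1
grasp_force: 0.0
```

Request:
apply_moves([
  [1,[0,0,0],[0,0,-0.1]],
  [1,[0,0,0],[0,0,-0.1]],
  [1,[0,0,0],[0,0,-0.1]],
  [1,[0,0,0],[0,0,0]],
])

```text
t: 3.3
ee_pos: [435.3, 234.5, 322.8]
orientation: [-0.152, 3.138, 0.0]
ft_force: [0.8, 0.6, 0.9]
width: 87.7
grasp_force: 0.0
```

```bash
cat > b.py <<'E'
from h import *
import sys
tag=sys.argv[1]; labels=sys.argv[2].split(',')
o=ctrl.get_obs(); M=R.from_rotvec(o["orientation"]).as_matrix()
print(round(float(o["t"]),2),np.round(o["ee_pos"],1),"tool x",np.round(M[:,0],3),"y",np.round(M[:,1],3),"z",np.round(M[:,2],3),np.round(o["ft_force"],1),np.round(o["width"],1))
c=cam("wrist");cv2.imwrite(f"pics/{tag}.png",c["px"]);np.savez(f"{tag}.npz",**c)
print("cam",np.round(c["T"],2).tolist())
for l in labels:
    r=ctrl.pinpoint(l,"wrist")
    print(l,[(np.round(q['xy'],1).tolist(),round(q['score'],2),np.round(at_z(c,q['xy'],0)[:2],1).tolist(),"z5",np.round(at_z(c,q['xy'],5)[:2],1).tolist(),"z22",np.round(at_z(c,q['xy'],22)[:2],1).tolist()) for q in r[:2]])
E
python3 b.py w1 stock_box,notch_left,notch_right,springs,box_floor,red_car,blue_car,pink_car,white_car,orange_car,sky_car
```

```text
3.3 [435.3 234.5 322.8] tool x [-0.995 -0.097 -0.   ] y [-0.097  0.995  0.   ] z [ 0.  0. -1.] [0.8 0.6 0.9] 87.7
cam [[-0.1, 0.95, 0.3, 353.76], [1.0, 0.09, 0.03, 226.69], [0.0, 0.3, -0.95, 484.37], [0.0, 0.0, 0.0, 1.0]]
stock_box []
notch_left [([171.2, 170.1], 0.59, [479.5, 24.6], 'z5', [478.3, 26.7], 'z22', [473.8, 33.8])]
notch_right [([151.1, 169.3], 0.45, [481.1, -4.0], 'z5', [479.8, -1.6], 'z22', [475.3, 6.5]), ([173.5, 176.5], 0.25, [488.6, 27.6], 'z5', [487.2, 29.7], 'z22', [482.5, 36.7])]
springs [([168.8, 174.1], 0.77, [485.7, 21.0], 'z5', [484.4, 23.1], 'z22', [479.7, 30.3])]
box_floor []
red_car [([339.4, 155.9], 0.88, [436.7, 260.1], 'z5', [435.8, 259.7], 'z22', [432.9, 258.6])]
blue_car [([165.7, 170.6], 0.88, [481.0, 16.8], 'z5', [479.7, 18.9], 'z22', [475.2, 26.3])]
pink_car [([107.4, 169.2], 0.66, [486.8, -66.5], 'z5', [485.5, -63.5], 'z22', [480.8, -53.2]), ([119.8, 170.6], 0.45, [487.2, -48.9], 'z5', [485.8, -46.0], 'z22', [481.2, -36.4])]
white_car [([119.6, 167.9], 0.57, [483.3, -48.9], 'z5', [482.0, -46.0], 'z22', [477.4, -36.4])]
orange_car [([151.1, 170.9], 0.61, [483.4, -4.1], 'z5', [482.1, -1.7], 'z22', [477.5, 6.4]), ([136.9, 168.9], 0.53, [482.4, -24.2], 'z5', [481.1, -21.6], 'z22', [476.6, -12.8])]
sky_car [([136.5, 166.2], 0.86, [478.5, -24.6], 'z5', [477.2, -22.0], 'z22', [472.9, -13.1])]
```

View pics/w1.png

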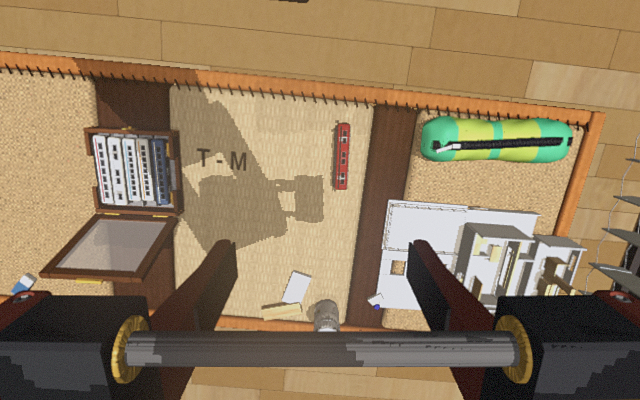

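Request:
apply_moves([
  [1,[0.12,-0.95,0.5],[0,0,0]],
  [1,[0.12,-0.95,0.5],[0,0,0]],
  [1,[0.12,-0.95,0.5],[0,0,0]],
  [1,[0.12,-0.95,0.5],[0,0,0]],
  [1,[0.12,-0.95,0.5],[0,0,0]],
  [1,[0,0,0],[0,0,0]],
  [-1,[0,0,0],[0,0,0]],
])

```text
t: 4.78
ee_pos: [429.2, -4.6, 198.0]
orientation: [-0.153, 3.137, 0.0]
ft_force: [-0.2, -0.7, 0.7]
width: 81.2
grasp_force: 0.0
```

```bash
python3 b.py w2 stock_box,notch_left,notch_right,springs,box_floor,blue_car,pink_car,white_car,orange_car,sky_car; python3 -c "
import cv2;i=cv2.imread('pics/w2.png');cv2.imwrite('pics/w2b.png',cv2.resize(i,(800,500)))"
```

```text
4.78 [429.2  -4.6 198. ] tool x [-0.995 -0.097 -0.   ] y [-0.097  0.995  0.   ] z [ 0.  0. -1.] [-0.2 -0.7  0.7] 81.2
cam [[-0.1, 0.95, 0.3, 347.6], [1.0, 0.09, 0.03, -12.44], [0.0, 0.3, -0.95, 359.57], [0.0, 0.0, 0.0, 1.0]]
stock_box [([336.5, 221.5], 0.6, [481.9, 17.4], 'z5', [480.0, 17.0], 'z22', [473.6, 15.6]), ([291.8, 390.4], 0.57, [722.4, -15.0], 'z5', [717.2, -15.0], 'z22', [699.5, -14.8])]
notch_left [([350.8, 225.4], 0.7, [484.9, 33.6], 'z5', [483.0, 33.0], 'z22', [476.5, 30.8])]
notch_right [([250.3, 221.4], 0.78, [490.9, -77.1], 'z5', [488.9, -76.2], 'z22', [482.1, -73.1])]
springs [([346.9, 225.7], 0.77, [485.7, 29.4], 'z5', [483.8, 28.8], 'z22', [477.2, 26.8]), ([280.2, 220.5], 0.71, [486.6, -44.4], 'z5', [484.7, -43.9], 'z22', [478.1, -42.4])]
box_floor []
blue_car [([334.2, 220.8], 0.96, [481.3, 14.8], 'z5', [479.4, 14.4], 'z22', [473.1, 13.1])]
pink_car [([262.3, 217.5], 0.55, [485.0, -64.1], 'z5', [483.1, -63.4], 'z22', [476.6, -61.0]), ([252.3, 219.5], 0.18, [488.4, -75.0], 'z5', [486.5, -74.1], 'z22', [479.8, -71.1])]
white_car [([278.8, 220.9], 0.72, [487.3, -45.9], 'z5', [485.3, -45.4], 'z22', [478.7, -43.8])]
orange_car [([320.3, 222.2], 0.58, [484.4, -0.3], 'z5', [482.5, -0.5], 'z22', [476.0, -1.0]), ([559.2, 204.3], 0.55, [438.7, 257.8], 'z5', [437.4, 254.1], 'z22', [433.1, 241.3])]
sky_car [([297.7, 221.0], 0.81, [485.4, -25.2], 'z5', [483.5, -25.0], 'z22', [476.9, -24.4])]
```

View pics/w2b.png

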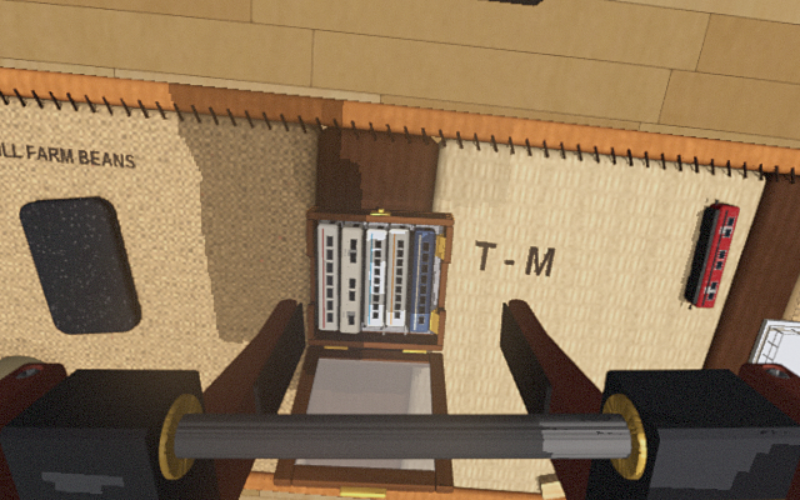

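```bash
python3 -c "
import cv2
i=cv2.imread('pics/w2.png')[160:290,230:380];i=cv2.resize(i,None,fx=4.5,fy=4.5,interpolation=cv2.INTER_CUBIC);cv2.imwrite('pics/w2c.png',i)"
```

```text
(no output)
```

View pics/w2c.png

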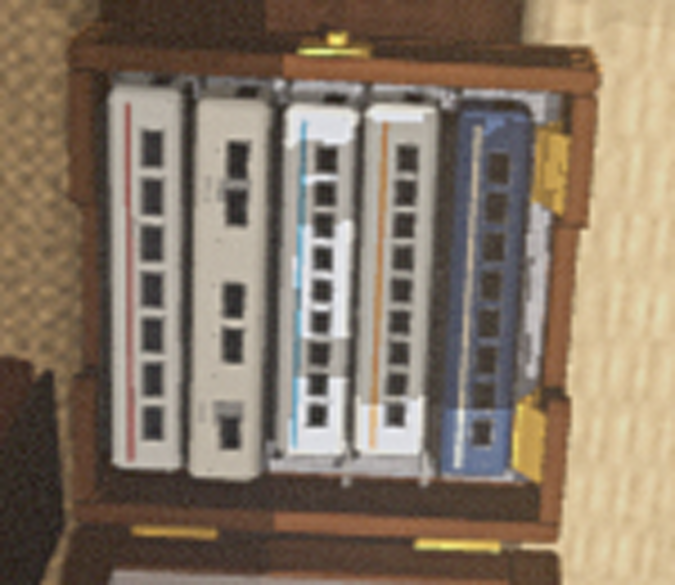

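```bash
cat > fit.py <<'E'
from h import *
from scipy.optimize import least_squares
c=dict(np.load("w2.npz"));
P=np.array([(74,45),(600,66),(559,541),(75,522)])/4.5+[230,160]
L=np.array([(-59,-58.75,25),(-59,58.75,25),(59,58.75,25),(59,-58.75,25)])
def W(p,L):
    q=L.copy().astype(float);s,co=np.sin(p[2]),np.cos(p[2])
    q[:,0]=p[0]+co*L[:,0]-s*L[:,1];q[:,1]=p[1]+s*L[:,0]+co*L[:,1];return q
f=lambda p:(proj(c,W(p,L))-P).ravel()
r=least_squares(f,[483,-19,0.05]);print(r.x,np.round(r.fun,1))
for u,v in P: print(np.round(at_z(c,(u,v),25),1))
# blue faces: roof edges at z 22.4
for n,uv in {"blueL":(445,280),"blueR":(525,280),"pinkL":(110,280),"pinkR":(183,280),"whiteL":(190,280),"whiteR":(270,280),"skyL":(283,280),"skyR":(352,280),"orL":(362,280),"orR":(438,280)}.items():
    w=at_z(c,np.array(uv)/4.5+[230,160],22.4); d=w[:2]-r.x[:2];s,co=np.sin(r.x[2]),np.cos(r.x[2])
    print(n,np.round([co*d[0]+s*d[1],-s*d[0]+co*d[1]],1))
E
python3 fit.py
```

```text
[ 4.82948112e+02 -1.85681088e+01  4.71912364e-02] [-1.8 -0.9  1.1  0.2  0.9  0.8 -0.2  0.3]
[427.5 -78.3  25. ]
[421.2  36.2  25. ]
[538.2  41.8  25. ]
[544.3 -74.3  25. ]
blueL [-6.7 26.7]
blueR [-7.6 45. ]
pinkL [ -2.9 -50.1]
pinkR [ -3.7 -33.4]
whiteL [ -3.8 -31.8]
whiteR [ -4.7 -13.4]
skyL [ -4.8 -10.4]
skyR [-5.6  5.4]
orL [-5.7  7.7]
orR [-6.6 25.1]
```

Request:
apply_moves([
  [-1,[0,0,0],[0,0,0.031]],
  [-1,[-0.53,0.635,0],[0,0,0]],
  [-1,[-0.53,0.635,0],[0,0,0]],
  [-1,[0,0,1],[0,0,0]],
  [-1,[0,0,1],[0,0,0]],
  [-1,[0,0,0.9],[0,0,0]],
  [-1,[0,0,0.5],[0,0,0]],
  [-1,[0,0,0.2],[0,0,0]],
])

```text
t: 6.32
ee_pos: [477.7, 61.2, 16.2]
orientation: [0.078, -3.138, 0.0]
ft_force: [0.6, -0.5, 0.1]
width: 0.1
grasp_force: 0.0
```

```bash
cat > c.py <<'E'
from h import *
import sys
n=sys.argv[1]
o=ctrl.get_obs();M=R.from_rotvec(o["orientation"]).as_matrix()
p=np.array([483,-18.7]);s,co=np.sin(.048),np.cos(.048);d=o["ee_pos"][:2]-p
print(round(float(o["t"]),2),np.round(o["ee_pos"],1),"box xy",np.round([co*d[0]+s*d[1],-s*d[0]+co*d[1]],1),"y",np.round(M[:,1],3),"z",np.round(M[:,2],3),np.round(o["ft_force"],1),np.round(o["width"],1),o["grasp_force"])
c=cam("wrist");cv2.imwrite(f"pics/{n}.png",c["px"]);np.savez(f"{n}.npz",**c)
if len(sys.argv)>2:
    x0,y0,x1,y1,f=map(float,sys.argv[2:7]);i=c["px"][int(y0):int(y1),int(x0):int(x1)]
    cv2.imwrite(f"pics/{n}c.png",cv2.resize(i,None,fx=f,fy=f,interpolation=cv2.INTER_CUBIC))
E
python3 c.py w3
```

```text
6.33 [477.7  61.2  16.2] box xy [-1.4 80.1] y [-0.05   0.999 -0.   ] z [-0.003 -0.    -1.   ] [ 0.6 -0.5  0.1] 0.1 0.0
```

View pics/w3.png

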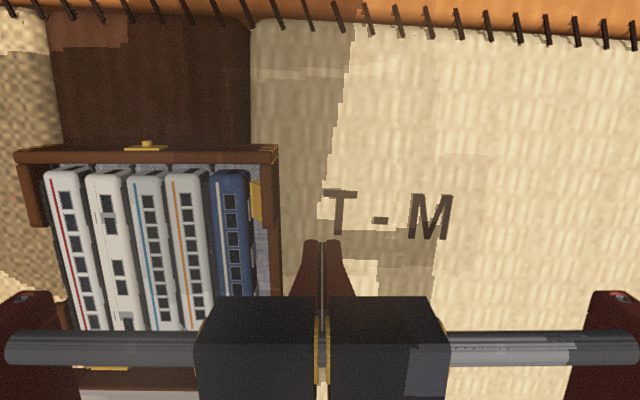

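Request:
apply_moves([
  [-1,[-0.02,-0.2,0.04],[0,0,0]],
  [-1,[0,-0.2,0],[0,0,0]],
  [-1,[0,-0.06,0],[0,0,0]],
  [-1,[0,-0.06,0],[0,0,0]],
  [-1,[0,-0.06,0],[0,0,0]],
])

```text
t: 7.0
ee_pos: [481.2, 32.2, 16.0]
orientation: [-0.078, 3.14, 0.0]
ft_force: [1.1, 1.1, 0.5]
width: 0.4
grasp_force: 0.3
```

```bash
python3 c.py w4 200 130 400 330 3
```

```text
7.0 [481.2  32.2  16. ] box xy [ 0.6 50.9] y [-0.05   0.999  0.   ] z [ 0.001  0.    -1.   ] [1.1 1.1 0.5] 0.4 0.2797963097691536
```

View pics/w4c.png

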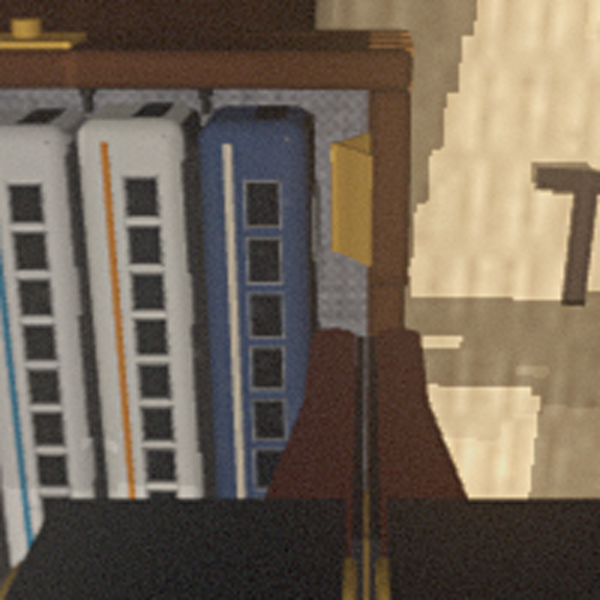

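Request:
apply_moves([
  [-1,[0,-0.04,0],[0,0,0]],
  [-1,[0,-0.04,0],[0,0,0]],
  [-1,[0,-0.04,0],[0,0,0]],
  [-1,[0,-0.02,0],[0,0,0]],
])

```text
t: 7.55
ee_pos: [481.4, 25.4, 15.7]
orientation: [-0.078, 3.141, 0.0]
ft_force: [0.9, 2.0, 0.8]
width: 0.7
grasp_force: 1.1
```

```bash
python3 c.py w5 60 130 360 330 2.6
```

```text
7.55 [481.4  25.4  15.7] box xy [ 0.5 44.1] y [-0.05   0.999  0.   ] z [ 0.  0. -1.] [0.9 2.  0.8] 0.7 1.0784602537751198
```

View pics/w5c.png

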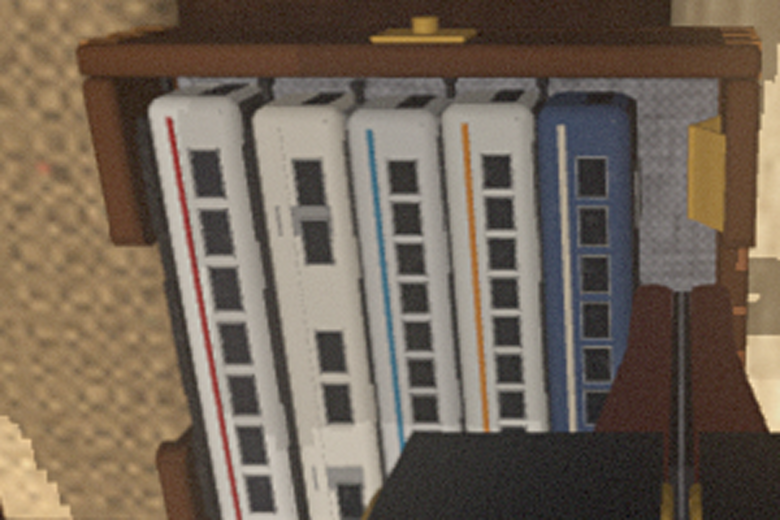

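Request:
apply_moves([
  [-1,[0,-0.02,0],[0,0,0]],
  [-1,[0,-0.02,0],[0,0,0]],
  [-1,[0,-0.01,0],[0,0,0]],
])

```text
t: 7.98
ee_pos: [481.5, 22.9, 15.7]
orientation: [0.078, -3.141, -0.0]
ft_force: [0.5, 2.6, 1.9]
width: 0.7
grasp_force: 1.2
```

Request:
apply_moves([
  [-1,[0,-0.01,0],[0,0,0]],
  [-1,[0,-0.01,0],[0,0,0]],
])

```text
t: 8.22
ee_pos: [481.5, 21.9, 15.7]
orientation: [0.078, -3.141, -0.0]
ft_force: [-0.7, 1.9, 1.7]
width: 0.7
grasp_force: 1.2
```

Request:
apply_moves([
  [-1,[0,-0.012,0],[0,0,0]],
  [-1,[0,-0.012,0],[0,0,0]],
])

```text
t: 8.48
ee_pos: [481.8, 21.3, 15.7]
orientation: [-0.077, 3.14, 0.001]
ft_force: [0.4, 11.3, 2.2]
width: 0.4
grasp_force: 5.7
```

Request:
apply_moves([
  [-1,[0,-0.012,0],[0,0,0]],
  [-1,[0,-0.012,0],[0,0,0]],
])

```text
t: 8.72
ee_pos: [481.8, 21.1, 15.8]
orientation: [-0.076, 3.14, 0.003]
ft_force: [-0.7, 20.0, 2.3]
width: 0.3
grasp_force: 10.3
```

```bash
python3 c.py w6 60 130 360 330 2.6
```

```text
8.72 [481.8  21.1  15.8] box xy [ 0.7 39.8] y [-0.048  0.999  0.002] z [ 0.     0.002 -1.   ] [-0.7 20.   2.3] 0.3 10.281073451042175
```

View pics/w6c.png

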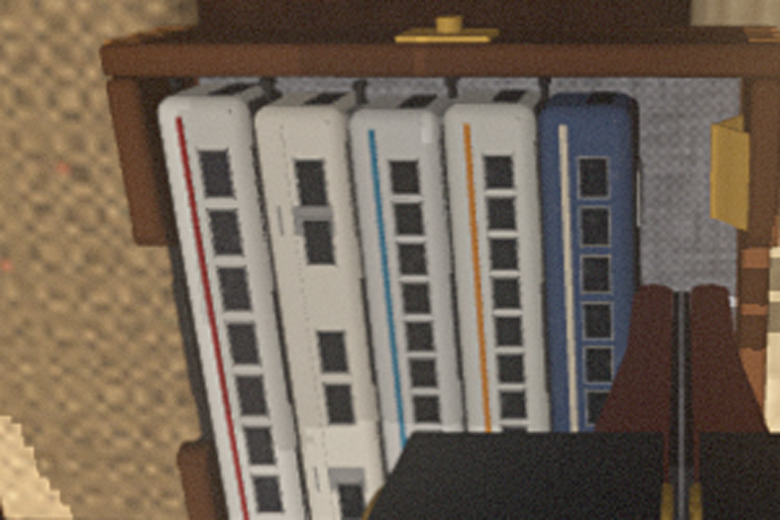

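Request:
apply_moves([
  [-1,[0,0.2,0],[0,0,0]],
  [-1,[0,0.6,0],[0,0,0]],
  [-1,[0,0,-1],[0,0,0]],
  [-1,[0,0,-1],[0,0,0]],
  [1,[0.3,0.99,0],[0,0,0]],
  [1,[0.3,0.99,0],[0,0,0]],
  [1,[0.3,0.99,0],[0,0,0]],
  [1,[0.3,0.99,0],[0,0,0]],
])

```text
t: 9.78
ee_pos: [409.2, 255.4, 115.7]
orientation: [-0.078, 3.14, -0.001]
ft_force: [0.8, -0.4, -0.5]
width: 37.0
grasp_force: 0.0
```

Request:
apply_moves([
  [1,[0,0,0],[0,0,0]],
  [1,[0,0,0],[0,0,0]],
])

```text
t: 10.02
ee_pos: [409.6, 253.9, 115.5]
orientation: [0.08, -3.14, 0.001]
ft_force: [0.2, -0.1, -0.2]
width: 57.1
grasp_force: 0.0
```

```bash
cat > d.py <<'E'
from h import *
c=None
import sys
exec(open("c.py").read())
q=ctrl.pinpoint("red_car","wrist"); print([(np.round(k["xy"],1),round(k["score"],2),np.round(at_z(c,k["xy"],0),1)) for k in q[:2]])
m=ctrl.masks_of("red_car","wrist")[0]; print(m["score"],m["bbox"])
u=np.argwhere(m["region"])[:,::-1].astype(np.float32)
r=cv2.minAreaRect(u);b=cv2.boxPoints(r);print(np.round(r[0]),np.round(r[1]),r[2]);
for x in b: print(np.round(x,1),np.round(at_z(c,x,17.4)[:2],1),np.round(at_z(c,x,0)[:2],1))
E
python3 d.py w7 ; python3 - <<'E'
import cv2
i=cv2.imread('pics/w7.png');cv2.imwrite('pics/w7c.png',cv2.resize(i[60:300,200:440],None,fx=2.4,fy=2.4,interpolation=2))
E
```

```text
10.03 [409.6 253.9 115.5] box xy [-60.2 275.8] y [-0.051  0.999 -0.001] z [-0.    -0.001 -1.   ] [ 0.2 -0.1 -0.2] 57.1 0.0
[(array([324.3, 225.7]), 0.62, array([436.3, 257.8,   0. ]))]
0.6 [311.9, 171.7, 343.6, 283.7]
[328. 226.] [111.  27.] 90.0
[315. 171.] [385.4 247.9] [389.3 247.8]
[342. 171.] [384.4 268.4] [388.2 269.6]
[342. 282.] [479.5 274.8] [489.7 276.5]
[315. 282.] [480.6 252.1] [490.9 252.3]
```

View pics/w7c.png

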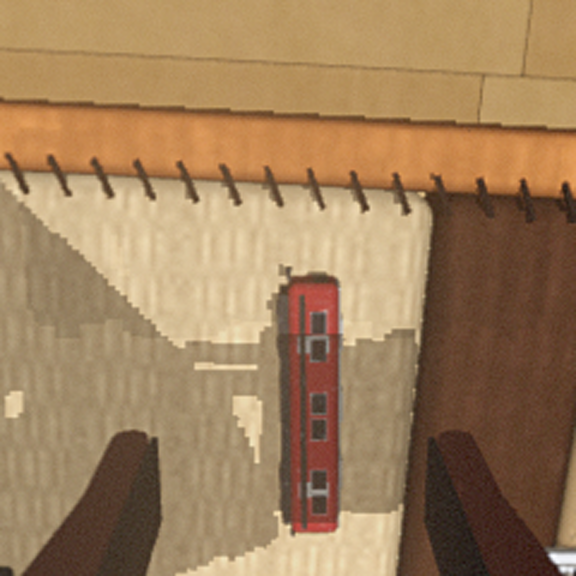

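```bash
python3 - <<'E'
from h import *
c=dict(np.load("w7.npz"))
for u,v in [(314,278),(313.5,528),(289,300),(289,500),(340,300),(339,500)]:
    print((u,v),np.round(at_z(c,(200+u/2.4,60+v/2.4),17.4),1))
E
```

```text
(314, 278) [388.6 260.1  17.4]
(313.5, 528) [478.1 265.1  17.4]
(289, 300) [396.2 252.6  17.4]
(289, 500) [467.6 256.   17.4]
(340, 300) [395.4 268.9  17.4]
(339, 500) [466.7 273.3  17.4]
```

Request:
apply_moves([
  [1,[-0.48,0.15,0],[0,0,0]],
  [1,[0,0,0.8],[0,0,0]],
  [1,[0,0,0.8],[0,0,0]],
  [1,[0,0,0.4],[0,0,0]],
  [1,[0,0,0.08],[0,0,0]],
  [1,[0,0,0],[0,0,0]],
])

```text
t: 10.92
ee_pos: [434.0, 262.4, 11.9]
orientation: [-0.076, 3.141, -0.0]
ft_force: [-0.5, 0.5, 0.1]
width: 88.0
grasp_force: 0.0
```

Request:
apply_moves([
  [-1,[0,0,0.02],[0,0,0]],
  [-1,[0,0,0],[0,0,0]],
  [-1,[0,0,0],[0,0,0]],
  [-1,[0,0,0],[0,0,0]],
  [-1,[0,0,0],[0,0,0]],
  [-1,[0,0,0],[0,0,0]],
  [-1,[0,0,0],[0,0,0]],
  [-1,[0,0,0],[0,0,0]],
])

```text
t: 11.92
ee_pos: [433.5, 262.9, 10.6]
orientation: [0.078, -3.141, 0.0]
ft_force: [0.6, -0.2, -0.6]
width: 16.6
grasp_force: 30.0
```

Request:
apply_moves([
  [-1,[0,0,0],[0,0,0]],
  [-1,[0,0,0],[0,0,0]],
])

```text
t: 12.18
ee_pos: [433.5, 262.9, 10.6]
orientation: [0.078, -3.141, 0.0]
ft_force: [0.4, -0.0, -1.5]
width: 16.3
grasp_force: 30.0
```

Request:
apply_moves([
  [-1,[0,0,-0.7],[0,0,0]],
  [-1,[0,0,-0.7],[0,0,0]],
  [-1,[-0.142,-0.97,0],[0,0,0]],
  [-1,[-0.142,-0.97,0],[0,0,0]],
  [-1,[-0.142,-0.97,0],[0,0,0]],
  [-1,[-0.142,-0.97,0],[0,0,0]],
  [-1,[-0.142,-0.97,0],[0,0,0]],
  [-1,[0,0,0],[0,0,0]],
])

```text
t: 13.18
ee_pos: [481.6, 19.8, 80.8]
orientation: [-0.071, 3.14, -0.0]
ft_force: [0.1, -1.0, -0.0]
width: 16.9
grasp_force: 30.0
```

```bash
python3 c.py w8 160 130 460 330 2.6
```

```text
13.18 [481.6  19.8  80.8] box xy [ 0.4 38.6] y [-0.045  0.999 -0.   ] z [ 0.001 -0.    -1.   ] [ 0.1 -1.  -0. ] 16.9 29.99373972415924
```

View pics/w8c.png

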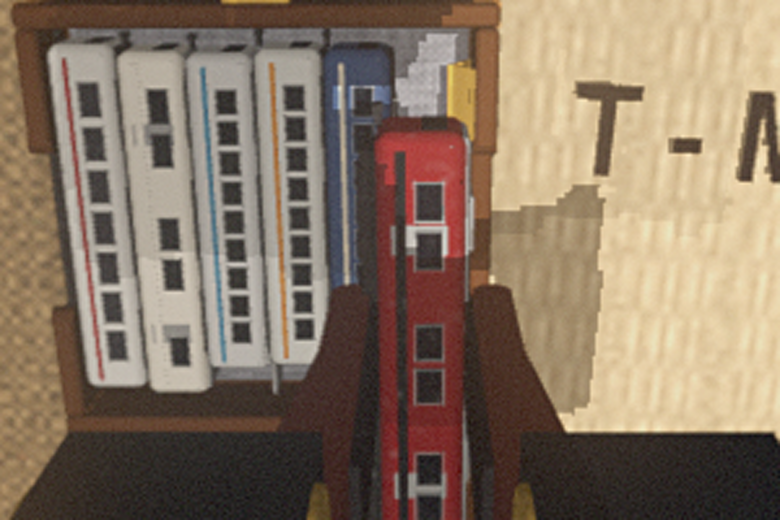

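Request:
apply_moves([
  [-1,[0,0.03,0.6],[0,0,0.003]],
  [-1,[0,0,0],[0,0,0]],
  [-1,[0,0,0],[0,0,0]],
])

```text
t: 13.6
ee_pos: [480.8, 24.8, 51.0]
orientation: [0.073, -3.14, -0.0]
ft_force: [0.5, 0.3, -0.6]
width: 16.6
grasp_force: 30.0
```

Request:
apply_moves([
  [-1,[0,-0.036,0.2],[0,0,0]],
  [-1,[0,0,0],[0,0,0]],
  [-1,[0,0,0],[0,0,0]],
])

```text
t: 13.98
ee_pos: [481.1, 22.2, 40.8]
orientation: [-0.071, 3.141, 0.0]
ft_force: [-0.2, 0.5, -1.0]
width: 16.6
grasp_force: 30.0
```

```bash
python3 c.py w9 200 130 460 330 3; python3 -c "
from h import *
for _ in range(3): o=ctrl.get_obs();print(np.round(o['ee_pos'],2))"
```

```text
13.97 [481.1  22.2  40.8] box xy [ 0.  40.9] y [-0.045  0.999  0.   ] z [ 0.  0. -1.] [-0.2  0.5 -1. ] 16.6 29.993797838687897
[481.08  22.16  40.83]
[481.08  22.16  40.83]
[481.08  22.16  40.83]
```

View pics/w9c.png

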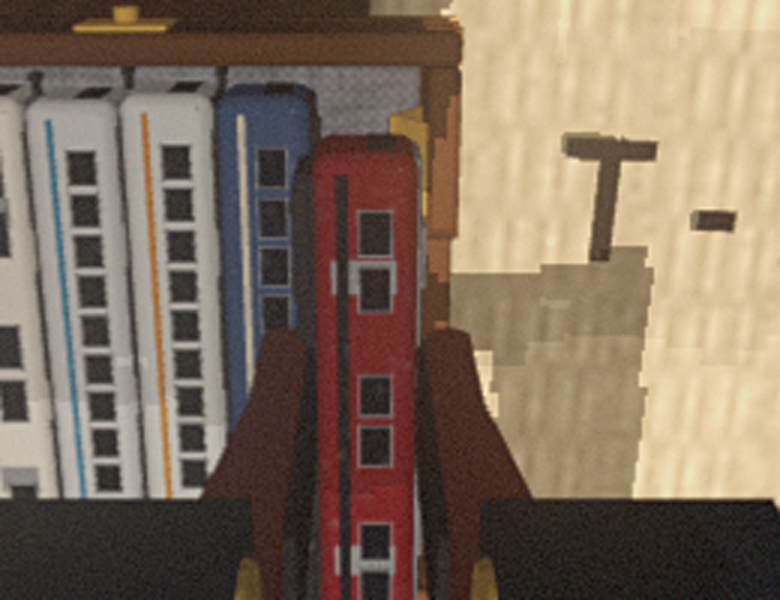

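Request:
apply_moves([
  [-1,[0,0.014,0.08],[0,0,0]],
  [-1,[0,0,0.08],[0,0,0]],
  [-1,[0,0,0.04],[0,0,0]],
  [-1,[0,0,0],[0,0,0]],
])

```text
t: 14.52
ee_pos: [481.0, 22.7, 30.5]
orientation: [0.071, -3.141, 0.0]
ft_force: [0.2, -0.9, -0.3]
width: 16.6
grasp_force: 30.0
```

Request:
apply_moves([
  [-1,[0,0,0.04],[0,0,0]],
  [-1,[0,0,0.04],[0,0,0]],
  [-1,[0,0,0],[0,0,0]],
])

```text
t: 14.9
ee_pos: [481.4, 22.7, 27.3]
orientation: [-0.071, 3.14, -0.0]
ft_force: [-1.4, -3.7, 11.0]
width: 16.2
grasp_force: 30.0
```

Request:
apply_moves([
  [-1,[0,0,0.03],[0,0,0]],
  [-1,[0,0,0.02],[0,0,0]],
  [-1,[0,0,0],[0,0,0]],
])

```text
t: 15.28
ee_pos: [481.5, 22.7, 26.0]
orientation: [-0.071, 3.139, -0.0]
ft_force: [-5.4, -4.5, 28.8]
width: 16.4
grasp_force: 30.6
```

```bash
cat > e.py <<'E'
from h import *
o=ctrl.get_obs();print(o["t"],np.round(o["ee_pos"],2),np.round(o["orientation"],3),np.round(o["ft_force"],1),"M",np.round(o["moment"],2),o["width"])
C={n:cam(n) for n in("scene","side")}
for l in ["red_car","blue_car"]:
    obs=[]
    for n in C:
        r=ctrl.pinpoint(l,n)
        if r: obs.append((C[n],r[0]["xy"])); print(l,n,np.round(r[0]["xy"],1),round(r[0]["score"],2),np.round(at_z(C[n],r[0]["xy"],5),1))
    if len(obs)==2: print(np.round(tri(obs),1))
    m=ctrl.masks_of(l,"wrist") if 0 else None
E
python3 e.py
```

```text
15.275 [481.52  22.7   25.97] [-0.071  3.139 -0.   ] [-5.4 -4.5 28.8] M [-0.45  1.02  0.01] 16.443337544115625
red_car scene [278.9 206.6] 0.61 [485.   33.5   5. ]
red_car side [332.3 255.4] 0.51 [488.3  12.7   5. ]
[482.2  27.2  16.6]
blue_car scene [285.4 209.6] 0.61 [485.7   5.6   5. ]
```

Request:
apply_moves([
  [-1,[0,0,0.02],[0,0,0]],
  [-1,[0,0,0],[0,0,0]],
])

```text
t: 15.82
ee_pos: [481.6, 22.7, 25.2]
orientation: [-0.071, 3.139, -0.0]
ft_force: [-6.1, -4.6, 32.7]
width: 16.9
grasp_force: 31.2
```

Request:
apply_moves([
  [-1,[0,0,0.02],[0,0,0]],
  [-1,[0,0,0],[0,0,0]],
])

```text
t: 16.08
ee_pos: [481.6, 22.5, 24.2]
orientation: [-0.071, 3.139, -0.001]
ft_force: [-6.3, -4.5, 32.0]
width: 16.8
grasp_force: 31.6
```

Request:
apply_moves([
  [-0.4,[0,0,-0.05],[0,0,0]],
  [-0.4,[0,0,0],[0,0,0]],
  [-0.4,[0,0,-0.3],[0,0,0]],
  [-1,[0,0,-0.3],[0,0,0]],
  [-1,[0,0,-0.3],[0,0,0]],
  [-1,[0,0,0],[0,0,0]],
])

```text
t: 16.82
ee_pos: [482.1, 22.9, 71.3]
orientation: [-0.071, 3.138, 0.0]
ft_force: [-0.6, 0.8, 0.7]
width: 1.1
grasp_force: 0.0
```

```bash
cat > f.py <<'E'
from h import *
o=ctrl.get_obs();print(o["t"],np.round(o["ee_pos"],2),np.round(o["ft_force"],1),"M",np.round(o["moment"],2),round(o["width"],1))
c=cam("wrist");cv2.imwrite("pics/f.png",c["px"])
p=np.array([483,-18.7]);s,co=np.sin(.048),np.cos(.048)
def tobox(w): d=w[:2]-p; return np.round([co*d[0]+s*d[1],-s*d[0]+co*d[1]],1)
for l in ["red_car","blue_car","orange_car"]:
    for m in ctrl.masks_of(l,"wrist")[:1]:
        g=m["region"];rows=np.where(g.any(1))[0];print(l,round(m["score"],2),np.round(m["bbox"]))
        for v in np.linspace(rows[0]+3,rows[-1]-3,5).astype(int):
            u=np.where(g[v])[0]
            if len(u): print(v,u[0],u[-1],[tobox(at_z(c,(x,v),22.4)).tolist() for x in(u[0],u[-1]+1)])
E
python3 f.py; python3 e.py
```

```text
16.825 [482.06  22.93  71.26] [-0.6  0.8  0.7] M [ 0.05 -0.04 -0.01] 1.1
red_car 0.85 [293. 154. 335. 251.]
178 297 332 [[-29.8, 26.8], [-29.7, 49.1]]
200 299 331 [[-15.5, 27.7], [-15.4, 48.5]]
222 299 334 [[-0.6, 27.3], [-0.6, 50.5]]
245 321 322 [[15.6, 41.4], [15.6, 42.8]]
blue_car 0.91 [277. 141. 309. 280.]
145 278 281 [[-50.2, 15.8], [-50.2, 18.3]]
178 277 297 [[-29.8, 14.4], [-29.8, 27.4]]
211 278 298 [[-8.2, 14.1], [-8.1, 27.5]]
244 280 299 [[14.8, 14.5], [14.8, 27.6]]
278 282 293 [[40.0, 14.8], [40.1, 23.0]]
orange_car 0.91 [248. 141. 287. 280.]
145 251 253 [[-50.3, -0.4], [-50.3, 1.4]]
178 250 276 [[-29.9, -2.3], [-29.8, 14.4]]
212 251 277 [[-7.6, -3.2], [-7.5, 14.1]]
246 253 279 [[16.2, -3.4], [16.2, 14.4]]
280 283 283 [[41.6, 15.4], [41.6, 16.1]]
17.025 [480.68  22.87  69.43] [ 0.071 -3.14   0.   ] [0.1 0.7 0.6] M [ 0.01 -0.01 -0.03] 0.7866166333538687
red_car scene [279.4 207.9] 0.51 [481.1  28.5   5. ]
red_car side [332.6 255.1] 0.82 [487.8  11.4   5. ]
[481.2  23.8  13.8]
blue_car scene [283.7 212.4] 0.46 [472.2   3.6   5. ]
blue_car side [335.9 253.5] 0.24 [480.9   3.4   5. ]
[477.4   4.4   3.5]
```

Request:
apply_moves([
  [-1,[0,0,0.5],[0,0,0]],
  [-1,[0,0,0.2],[0,0,0]],
  [-1,[0,0,0.06],[0,0,0]],
  [-1,[0,0,0.04],[0,0,0]],
  [-1,[0,0,0],[0,0,0]],
])

```text
t: 17.95
ee_pos: [480.9, 22.5, 31.2]
orientation: [0.071, -3.14, 0.001]
ft_force: [-5.9, -3.1, 25.2]
width: 0.5
grasp_force: 13.3
```

Request:
apply_moves([
  [-1,[0,0,0.04],[0,0,0]],
  [-1,[0,0,0.04],[0,0,0]],
  [-1,[0,0,0],[0,0,0]],
])

```text
t: 18.32
ee_pos: [481.2, 22.9, 29.8]
orientation: [-0.071, 3.14, -0.0]
ft_force: [-15.9, -1.3, 63.0]
width: 0.4
grasp_force: 55.9
```

Request:
apply_moves([
  [-1,[0,0,-0.2],[0,0,0]],
  [-1,[0,0,-1],[0,0,0]],
  [-1,[0.8,0,-0.8],[0,0,0]],
  [-1,[0.8,0,0],[0,0,0]],
  [-1,[0,0,0],[0,0,0]],
  [-1,[0,0,0],[0,0,0]],
])

```text
t: 19.08
ee_pos: [402.1, 19.3, 125.9]
orientation: [-0.071, 3.139, -0.0]
ft_force: [-0.0, -0.3, 0.7]
width: 0.3
grasp_force: 0.0
```

```bash
cat > g.py <<'E'
from h import *
import sys
o=ctrl.get_obs();print(o["t"],np.round(o["ee_pos"],2),np.round(o["ft_force"],1))
c=cam("wrist");cv2.imwrite(f"pics/{sys.argv[1]}.png",c["px"]);np.savez(sys.argv[1]+".npz",**c)
p=np.array([483,-18.7]);s,co=np.sin(.048),np.cos(.048)
def tobox(w): d=w[:2]-p; return np.round([co*d[0]+s*d[1],-s*d[0]+co*d[1]],1).tolist()
for l in ["red_car","blue_car","pink_car"]:
    for m in ctrl.masks_of(l,"wrist")[:1]:
        g=m["region"]
        if l=="red_car":
            hsv=cv2.cvtColor(c["px"],cv2.COLOR_BGR2HSV); h=((hsv[...,0]<7)|(hsv[...,0]>173))&(hsv[...,1]>150)
            b=np.array(m["bbox"]).astype(int); k=np.zeros_like(g);k[b[1]-5:b[3]+5,b[0]-5:b[2]+5]=1; g=h&k
        rows=np.where(g.sum(1)>4)[0];print(l,round(m["score"],2),np.round(m["bbox"]),rows[0],rows[-1])
        for v in np.linspace(rows[0]+2,rows[-1]-2,5).astype(int):
            u=np.where(g[v])[0]
            print(v,u[0],u[-1],[tobox(at_z(c,(x,v),22.4)) for x in(u[0],u[-1]+1)])
        for v in (rows[0],rows[-1]+1): print("end",v,[tobox(at_z(c,(np.median(np.where(g[min(v,rows[-1])])[0]),v),z)) for z in(22.4,30)])
E
python3 g.py g1
```

```text
19.075 [402.05  19.31 125.94] [-0.  -0.3  0.7]
blue_car 0.89 [288. 231. 313. 284.] 231 278
233 292 311 [[-50.3, 17.8], [-50.3, 34.2]]
243 289 302 [[-41.4, 15.0], [-41.4, 26.6]]
254 290 301 [[-31.4, 15.5], [-31.3, 25.6]]
265 290 299 [[-21.1, 15.2], [-21.1, 23.7]]
276 290 294 [[-10.6, 14.9], [-10.6, 19.2]]
end 231 [[-52.1, 24.0], [-55.2, 24.5]]
end 279 [[-7.7, 16.5], [-12.1, 17.2]]
pink_car 0.62 [208. 230. 233. 302.] 231 297
233 211 228 [[-50.5, -48.8], [-50.5, -34.0]]
248 208 226 [[-37.1, -52.7], [-37.0, -36.8]]
264 210 228 [[-22.2, -52.5], [-22.2, -36.4]]
279 209 229 [[-7.9, -54.8], [-7.9, -36.7]]
295 211 218 [[7.9, -54.7], [7.9, -47.7]]
end 231 [[-52.3, -38.4], [-55.4, -36.0]]
end 298 [[10.9, -52.8], [6.0, -50.1]]
```

Request:
apply_moves([
  [1,[-0.3,0,-0.75],[0,0,0]],
  [1,[-0.26,0,-0.75],[0,0,0]],
  [1,[0,0,0],[0,0,0]],
  [1,[0,0,0],[0,0,0]],
  [1,[0,0,0],[0,0,0]],
  [1,[0,0,0],[0,0,0]],
  [1,[0,0,0],[0,0,0]],
])

```text
t: 20.15
ee_pos: [428.6, 20.5, 200.2]
orientation: [0.071, -3.14, 0.0]
ft_force: [-0.4, -0.4, -0.8]
width: 66.9
grasp_force: 0.0
```

```bash
python3 g.py g2
```

```text
20.15 [428.62  20.52 200.17] [-0.4 -0.4 -0.8]
red_car 0.7 [304. 187. 333. 273.] 192 272
194 312 324 [[-35.7, 32.4], [-35.7, 45.5]]
213 311 311 [[-15.3, 31.1], [-15.3, 32.1]]
232 324 324 [[5.8, 44.4], [5.8, 45.5]]
251 324 324 [[27.7, 44.4], [27.7, 45.5]]
270 312 324 [[50.3, 31.3], [50.3, 45.4]]
end 192 [[-37.8, 35.4], [-40.0, 35.6]]
end 273 [[54.0, 42.2], [49.8, 42.2]]
blue_car 0.76 [294. 178. 318. 266.] 180 264
182 297 314 [[-48.3, 17.5], [-48.2, 35.5]]
202 295 306 [[-27.3, 14.9], [-27.2, 27.2]]
222 295 307 [[-5.5, 14.3], [-5.4, 27.8]]
242 296 307 [[17.1, 14.8], [17.1, 27.5]]
262 298 307 [[40.6, 16.3], [40.6, 27.1]]
end 180 [[-50.3, 21.0], [-52.2, 21.5]]
end 265 [[44.2, 22.2], [40.2, 22.6]]
pink_car 0.88 [227. 179. 248. 248.] 179 242
181 230 245 [[-49.6, -49.7], [-49.5, -33.6]]
195 229 242 [[-35.0, -51.9], [-34.9, -37.7]]
210 227 245 [[-18.9, -55.3], [-18.9, -35.7]]
225 228 246 [[-2.4, -55.7], [-2.3, -35.8]]
240 230 238 [[14.6, -55.0], [14.6, -45.4]]
end 179 [[-51.6, -41.5], [-53.5, -39.6]]
end 243 [[18.0, -52.6], [14.6, -50.5]]
```

```bash
python3 - <<'E'
from h import *
p=np.array([483,-18.7]);s,co=np.sin(.048),np.cos(.048)
def tobox(w): d=w[:2]-p; return np.round([co*d[0]+s*d[1],-s*d[0]+co*d[1]],1).tolist()
c=dict(np.load("w9.npz"));print("w9 front",[tobox(at_z(c,(321.7,176.7+k),z)) for z in(45,48) for k in(0,2)])
c=dict(np.load("w8.npz"));print("w8 front",[tobox(at_z(c,(160+420/2.6,130+(126)/2.6),z)) for z in(85,88)])
print("w9 inner/outer front wall",tobox(at_z(c,(160+250/2.6,130+5/2.6),25)))
o=ctrl.get_obs()
c=dict(np.load("g2.npz"))
C={n:cam(n) for n in("scene","side")}
for n in C:
    for m in ctrl.masks_of("red_car",n)[:1]:
        g=m["region"];v,u=np.where(g);print(n,m["score"],np.round(m["bbox"]),g.sum())
        hsv=cv2.cvtColor(C[n]["px"],cv2.COLOR_BGR2HSV); h=((hsv[...,0]<8)|(hsv[...,0]>172))&(hsv[...,1]>140)
        b=np.array(m["bbox"]).astype(int)
        for y in range(b[1]-2,b[3]+3): print(y,''.join('#' if h[y,x] else ('+' if g[y,x] else '.') for x in range(b[0]-3,b[2]+4)))
    w=lambda x,y,z:[p[0]+co*x-s*y,p[1]+s*x+co*y,z]
    for z in(22.4,30): print(n,z,np.round(proj(C[n],[w(-38.5,41.5,z),w(51.5,41.5,z),w(-45,41.5,z),w(45,41.5,z)]),1).tolist())
E
```

```text
w9 front [[-44.4, 41.4], [-43.4, 41.4], [-45.1, 41.4], [-44.1, 41.4]]
w8 front [[-43.1, 38.9], [-43.9, 38.9]]
w9 inner/outer front wall [-58.1, -1.3]
scene 0.48 [272. 196. 290. 210.] 94
193 .........................
194 .........................
195 ................###......
196 ...............++###.....
197 ..............+++++#.....
198 .............+++++#+.....
199 .............++++++......
200 ............+#+++++......
201 ...........+++#+#+.......
202 ...........++#+#+........
203 ..........++++##.........
204 .........++++++..........
205 .........#+++#...........
206 ........+##+#............
207 .......++####............
208 ......++++##.............
209 ......++++...............
210 .....+++++...............
211 ....###+#................
212 ....##++.................
scene 22.4 [[274.4, 213.1], [287.9, 195.7], [273.4, 214.5], [286.9, 196.9]]
scene 30 [[274.1, 211.8], [287.7, 194.3], [273.1, 213.1], [286.7, 195.5]]
side 0.67 [316. 249. 352. 257.] 242
247 .....##....................................
248 ....####++++++.#...........................
249 .....#####+++#######++#....................
250 .....+++############+##+++##...............
251 ...#.+++++++++++########+######............
252 ..#..+++++++++++++++++##########++#+####...
253 .....+++++++++++++++++++++++++##########...
254 ........++++++++++++++++++++++++++++##+#...
255 ............++++++++++++++++++++++++++++...
256 ...............+++++++++++++++++++++++++...
257 ...................+++..+++++++++++++++....
258 ....................................++.....
259 ...............................#...........
side 22.4 [[349.6, 255.7], [314.4, 250.6], [352.2, 256.1], [316.9, 250.9]]
side 30 [[349.8, 253.5], [314.4, 248.3], [352.4, 253.8], [316.9, 248.7]]
```

```bash
python3 - <<'E'
from h import *
p=np.array([483,-18.7]);s,co=np.sin(.048),np.cos(.048)
def tobox(w): d=w[:2]-p; return np.round([co*d[0]+s*d[1],-s*d[0]+co*d[1]],1).tolist()
c=dict(np.load("w4.npz"))
for z in(16,20,25): print("finger tip w4",z,[tobox(at_z(c,(200+u/3,130+v/3),z)) for u,v in((313,335),(420,335))])
c=dict(np.load("w6.npz"))
for z in(16,20): print("finger tip w6",z,[tobox(at_z(c,(60+u/2.6,130+v/2.6),z)) for u,v in((642,290),(730,290))])
print("w6 blue right edge z22.4",[tobox(at_z(c,(60+u/2.6,130+v/2.6),22.4)) for u,v in((636,130),(636,280),(540,130),(550,280))])
print("w6 pink left",tobox(at_z(c,(60+165/2.6,130+150/2.6),22.4)),"wall R inner z25",tobox(at_z(c,(60+742/2.6,130+100/2.6),25)),"wall L inner/outer z25",[tobox(at_z(c,(60+u/2.6,130+150/2.6),25)) for u in(137,112)])
c=dict(np.load("g2.npz"))
for v in(205,225,245,262):
    print(v,' '.join("%d,%d,%d"%tuple(c["px"][v,u]) for u in range(292,346,2)))
print([ (u,tobox(at_z(c,(u,225),22.4)),tobox(at_z(c,(u,225),25)),tobox(at_z(c,(u,225),30))) for u in(295,305,310,325,330,335,340)])
E
```

```text
finger tip w4 16 [[-9.2, 42.5], [-9.2, 60.4]]
finger tip w4 20 [[-11.0, 42.7], [-11.0, 60.2]]
finger tip w4 25 [[-13.2, 43.0], [-13.2, 59.9]]
finger tip w6 16 [[-9.3, 32.7], [-9.3, 49.7]]
finger tip w6 20 [[-11.1, 32.9], [-11.0, 49.5]]
w6 blue right edge z22.4 [[-42.7, 32.3], [-14.2, 31.9], [-42.7, 15.4], [-14.2, 16.0]]
w6 pink left [-39.2, -51.5] wall R inner z25 [-48.6, 50.6] wall L inner/outer z25 [[-39.9, -54.9], [-39.9, -59.3]]
205 167,177,182 131,141,147 72,62,60 105,97,101 102,97,99 51,50,57 38,47,56 80,79,85 48,54,61 45,59,77 46,52,119 47,50,66 76,82,98 43,54,58 49,54,60 52,60,117 47,57,116 110,116,126 87,94,102 72,78,93 43,67,95 53,77,104 49,69,97 99,131,151 107,136,157 95,126,147 101,132,151
225 164,173,179 145,155,158 66,66,66 146,123,114 164,159,150 120,111,110 70,70,73 84,87,92 69,67,75 47,55,73 55,55,119 37,50,64 58,67,122 55,59,122 51,54,120 58,66,123 60,73,123 95,106,113 71,82,92 55,73,92 51,74,100 59,75,103 55,76,95 95,126,146 105,136,154 102,133,152 87,118,141
245 148,158,164 152,162,168 71,76,85 88,74,70 140,151,159 75,70,72 45,51,57 50,54,57 68,70,71 48,54,69 43,49,114 51,57,65 49,59,119 51,62,119 49,56,120 51,59,121 42,54,116 94,103,108 75,82,90 54,88,110 41,56,71 41,56,72 48,67,84 101,134,154 102,131,153 98,131,150 99,128,150
262 112,114,119 119,122,124 168,170,177 85,71,70 190,201,199 137,109,96 134,107,93 140,112,98 67,71,77 64,73,82 56,66,158 57,60,78 85,87,169 60,62,67 59,65,74 76,80,167 54,58,167 145,154,161 111,118,123 73,117,149 60,91,135 61,96,140 86,119,150 150,189,211 150,190,215 158,194,217 149,189,211
[(295, [-2.2, 14.2], [-3.2, 14.5], [-5.1, 14.9]), (305, [-2.1, 24.7], [-3.1, 24.8], [-5.1, 25.1]), (310, [-2.1, 29.9], [-3.1, 30.0], [-5.1, 30.1]), (325, [-2.0, 45.5], [-3.0, 45.5], [-5.0, 45.4]), (330, [-2.0, 50.7], [-3.0, 50.6], [-5.0, 50.5]), (335, [-2.0, 55.9], [-3.0, 55.8], [-5.0, 55.6]), (340, [-2.0, 61.1], [-3.0, 61.0], [-4.9, 60.7])]
```

Request:
apply_moves([
  [-0.2,[-0.52,-0.02,0],[0,0,0]],
  [-0.2,[-0.53,0,0.6],[0,0,0]],
  [-0.2,[0,0,1],[0,0,0]],
  [-0.2,[0,0,1],[0,0,0]],
  [-0.2,[0,0,0.6],[0,0,0]],
  [-0.2,[0,0,0],[0,0,0]],
  [-0.2,[0,0,0.2],[0,0,0]],
  [-0.2,[0,0,0],[0,0,0]],
])

```text
t: 21.55
ee_pos: [482.0, 21.9, 31.3]
orientation: [-0.071, 3.14, -0.0]
ft_force: [0.2, 0.6, 0.6]
width: 35.3
grasp_force: 0.0
```

Request:
apply_moves([
  [-0.2,[0,0,0.1],[0,0,0]],
  [-0.2,[0,0,0],[0,0,0]],
  [-1,[0,0,0],[0,0,0]],
  [-1,[0,0,0],[0,0,0]],
  [-1,[0,0,0],[0,0,0]],
  [-1,[0,0,0],[0,0,0]],
])

```text
t: 22.3
ee_pos: [481.8, 21.1, 26.0]
orientation: [-0.071, 3.14, -0.001]
ft_force: [-0.6, -7.0, 3.3]
width: 17.5
grasp_force: 28.4
```

```bash
python3 e.py
```

```text
22.3 [481.79  21.09  26.02] [-7.10e-02  3.14e+00 -1.00e-03] [-0.6 -7.   3.3] M [-1.32  0.05 -0.01] 17.466418491044177
red_car scene [279.9 204.6] 0.41 [494.4  35.7   5. ]
red_car side [331.8 254. ] 0.55 [490.7   8.    5. ]
[485.7  26.6  21.8]
blue_car scene [283.1 208.5] 0.61 [485.6  15.5   5. ]
blue_car side [300.9 203.8] 0.71 [ 631.8 -184.8    5. ]
[517.5 -17.4  91.1]
```

Request:
apply_moves([
  [-1,[0,0,-0.1],[0,0,0]],
  [-1,[0,0,-0.1],[0,0,0]],
  [-1,[0,0,0],[0,0,0]],
])

```text
t: 22.98
ee_pos: [481.8, 22.0, 36.0]
orientation: [-0.07, 3.14, 0.0]
ft_force: [-0.1, -0.4, -0.4]
width: 17.8
grasp_force: 28.6
```

Request:
apply_moves([
  [-1,[0,0,0.1],[0,0,0]],
  [-1,[0,0,0.08],[0,0,0]],
  [-1,[0,0,0.03],[0,0,0]],
  [-1,[0,0,0],[0,0,0]],
])

```text
t: 23.48
ee_pos: [482.3, 21.5, 28.3]
orientation: [-0.071, 3.139, -0.001]
ft_force: [-10.8, -6.2, 51.2]
width: 18.7
grasp_force: 40.7
```

Request:
apply_moves([
  [-1,[0,0,-0.5],[0,0,0]],
  [-1,[0,0,-0.5],[0,0,0]],
  [-1,[0,0.85,0],[0,0,0]],
  [-1,[0,0.85,0],[0,0,0]],
  [-1,[0,0,0.6],[0,0,0]],
  [-1,[0,0,0.5],[0,0,0]],
  [-1,[0,0,0],[0,0,0]],
])

```text
t: 24.35
ee_pos: [476.0, 106.8, 18.5]
orientation: [0.071, -3.137, 0.001]
ft_force: [-0.2, -0.3, -0.1]
width: 18.6
grasp_force: 27.6
```

Request:
apply_moves([
  [-1,[0,0,0.05],[0,0,0]],
  [-1,[0,0,0.03],[0,0,0]],
  [-1,[0,0,0],[0,0,0]],
])

```text
t: 24.72
ee_pos: [478.1, 106.8, 16.7]
orientation: [-0.07, 3.14, 0.0]
ft_force: [-0.9, -0.2, -0.3]
width: 18.7
grasp_force: 27.6
```

Request:
apply_moves([
  [-1,[0,0,0.04],[0,0,0]],
  [-1,[0,0,0],[0,0,0]],
  [-0.3,[0,0,0],[0,0,0]],
  [-0.3,[0,0,0],[0,0,0]],
  [-0.3,[0,0,0],[0,0,0]],
])

```text
t: 25.35
ee_pos: [477.7, 106.8, 14.2]
orientation: [-0.071, 3.141, 0.0]
ft_force: [-0.3, -0.4, -0.5]
width: 30.6
grasp_force: 0.0
```

```bash
python3 - <<'E'
from h import *
o=ctrl.get_obs();print(o["t"],np.round(o["ee_pos"],2),np.round(o["ft_force"],1),o["width"])
c=cam("wrist")
for q in ctrl.pinpoint("red_car","wrist")[:1]: print(q["score"],np.round(at_z(c,q["xy"],0),1))
m=ctrl.masks_of("red_car","wrist")
if m:
    print(m[0]["score"],m[0]["bbox"]); g=m[0]["region"];rows=np.where(g.any(1))[0]
    for v in np.linspace(rows[0]+2,rows[-1]-2,8).astype(int):
        u=np.where(g[v])[0];print(v,u[0],u[-1],np.round(at_z(c,(u[0],v),17.4)[:2],1),np.round(at_z(c,(u[-1]+1,v),17.4)[:2],1))
    u=np.where(g[rows[0]])[0];print("front end",np.round(at_z(c,(u.mean(),rows[0]),17.4),1))
E
```

```text
25.35 [477.72 106.81  14.19] [-0.3 -0.4 -0.5] 30.571017531194506
0.69 [479.7 109.4   0. ]
0.85 [305.1, 167.6, 352.7, 334.1]
170 315 318 [430.6 101.9] [430.5 103.7]
192 309 352 [441.3  99.5] [440.4 120.2]
215 310 351 [452.8 100.3] [451.9 120.6]
237 310 350 [464.2 100.7] [463.4 120.9]
260 311 349 [476.7 101.7] [475.9 121.3]
282 311 349 [489.2 102.1] [488.4 122.1]
305 311 350 [502.9 102.6] [502.  123.6]
328 312 348 [517.2 103.6] [516.4 123.5]
front end [429.6 102.3  17.4]
```

Request:
apply_moves([
  [-0.3,[0,0,0.13],[0,0,0]],
  [-0.3,[0,0,0],[0,0,0]],
  [-1,[0,0,0],[0,0,0]],
  [-1,[0,0,0],[0,0,0]],
  [-1,[0,0,0],[0,0,0]],
])

```text
t: 26.12
ee_pos: [477.7, 106.8, 7.7]
orientation: [-0.071, 3.141, 0.0]
ft_force: [0.1, -0.1, -0.4]
width: 16.7
grasp_force: 30.0
```

Request:
apply_moves([
  [-0.5,[0,0,0],[0,0,0]],
  [-0.5,[0,0,-0.08],[0,0,0]],
  [-0.5,[0,0,0],[0,0,0]],
])

```text
t: 26.5
ee_pos: [478.0, 106.9, 12.1]
orientation: [-0.071, 3.14, 0.0]
ft_force: [0.4, -1.0, -0.3]
width: 22.0
grasp_force: 0.0
```

```bash
python3 - <<'E'
from h import *
o=ctrl.get_obs();print(o["t"],np.round(o["ee_pos"],2),o["width"])
def rect(c,ctr,yaw,n):
    ex=np.array([np.cos(yaw),np.sin(yaw)]);ey=np.array([-ex[1],ex[0]])
    g=[np.r_[np.array(ctr)+a*ex+b*ey,17.4] for b in np.linspace(-11,11,23) for a in np.linspace(-46,0,47)]
    uv=proj(c,g).reshape(23,47,2).astype(np.float32)
    return cv2.remap(c["px"],uv[...,0],uv[...,1],1)
c1=dict(np.load("w7.npz"));c2=cam("wrist")
A=rect(c1,(433.4,262.7),.053,1);
best=None
for dy in np.arange(-4,6,1):
  for dx in np.arange(-6,8,1):
    B=rect(c2,(o["ee_pos"][0]+dx,o["ee_pos"][1]+dy),.047,1)
    r=np.corrcoef(A[4:20,:38].astype(float).ravel(),B[4:20,:38].astype(float).ravel())[0,1]
    if best is None or r>best[0]: best=(r,dx,dy)
print(best)
E
```

```text
26.5 [478.   106.87  12.07] 21.961092114984854
(np.float64(0.8992739343750538), np.int64(0), np.int64(1))
```

Request:
apply_moves([
  [-1,[0,0,0],[0,0,0]],
  [-1,[0,0,0],[0,0,0]],
  [-1,[0,0,-0.5],[0,0,0]],
  [-1,[0,0,-0.5],[0,0,0]],
  [-1,[0.01,-0.84,0],[0,0,0]],
  [-1,[0.01,-0.84,0],[0,0,0]],
  [-1,[0,0,0.4],[0,0,0]],
  [-1,[0,0,0],[0,0,0]],
])

```text
t: 27.55
ee_pos: [479.4, 22.4, 40.8]
orientation: [0.069, -3.138, -0.0]
ft_force: [-0.0, -0.3, -0.5]
width: 16.4
grasp_force: 30.0
```

Request:
apply_moves([
  [-1,[0,0,0.12],[0.064,0,0]],
  [-1,[0,0,0],[0,0,0]],
  [-1,[0,0,0],[0,0,0]],
])

```text
t: 27.92
ee_pos: [480.5, 23.5, 36.0]
orientation: [-0.073, 3.135, -0.155]
ft_force: [-0.0, -0.1, -0.8]
width: 16.8
grasp_force: 30.0
```

Request:
apply_moves([
  [-1,[0,0.004,0.12],[0,0,0]],
  [-1,[0,0.006,0.06],[0,0,0]],
  [-1,[0,0,0],[0,0,0]],
])

```text
t: 28.3
ee_pos: [481.4, 24.3, 28.8]
orientation: [-0.068, 3.132, -0.153]
ft_force: [-7.1, 17.6, 28.5]
width: 17.5
grasp_force: 31.4
```

Request:
apply_moves([
  [-1,[0,0.004,0.04],[0,0,0]],
  [-1,[0,0.002,0.02],[0,0,0]],
  [-1,[0,0,0],[0,0,0]],
])

```text
t: 28.68
ee_pos: [481.9, 24.3, 27.2]
orientation: [-0.068, 3.131, -0.153]
ft_force: [-12.3, 20.0, 50.4]
width: 17.5
grasp_force: 32.8
```

Request:
apply_moves([
  [-1,[0,0,-0.02],[-0.064,0,0]],
  [-1,[0,0,0],[0,0,0]],
  [-1,[0,0,0],[0,0,0]],
])

```text
t: 29.05
ee_pos: [481.8, 23.9, 28.0]
orientation: [-0.068, 3.137, 0.005]
ft_force: [-9.0, 15.2, 44.6]
width: 18.3
grasp_force: 33.4
```

```bash
python3 -c "
from h import *
o=ctrl.get_obs();print(o['t'],o['moment'],o['ft_force'])"
```

```text
29.05 [2.58384828 1.63173102 0.07237381] [-8.98286352 15.21542175 44.57572976]
```

Request:
apply_moves([
  [-0.32,[0,0,0],[0,0,0]],
  [-0.32,[0,0,0],[0,0,0]],
  [-0.32,[0,0,-0.5],[0,0,0]],
  [-1,[0,0,0],[0,0,0]],
  [-1,[0,0.05,0],[0,0,0]],
  [-1,[0,0,0],[0,0,0]],
  [-1,[0,0,0.2],[0,0,0]],
  [-1,[0,0,0],[0,0,0]],
])

```text
t: 30.05
ee_pos: [480.4, 25.1, 38.8]
orientation: [0.071, -3.14, 0.0]
ft_force: [0.1, -0.9, 0.7]
width: 0.4
grasp_force: 0.1
```

```bash
python3 - <<'E'
from h import *
o=ctrl.get_obs();print(o["t"],np.round(o["ee_pos"],2),o["width"])
p=np.array([483,-18.7]);s,co=np.sin(.048),np.cos(.048)
def tobox(w): d=w[:2]-p; return np.round([co*d[0]+s*d[1],-s*d[0]+co*d[1]],1).tolist()
c=cam("wrist");np.savez("k1.npz",**c);cv2.imwrite("pics/k1.png",c["px"])
W=lambda x,y,z:[p[0]+co*x-s*y,p[1]+s*x+co*y,z]
for x in(-45,-38,-28,-18):
    ys=np.arange(10,62,1.5); uv=proj(c,[W(x,y,22.4) for y in ys]).astype(np.float32)
    px=cv2.remap(c["px"],uv[None,:,0],uv[None,:,1],1)[0].astype(int)
    print(x,' '.join(f"{y:.0f}:{q[2]},{q[1]},{q[0]}" for y,q in zip(ys,px)))
E
```

```text
30.05 [480.43  25.07  38.8 ] 0.4019451564001137
-45 10:167,161,151 12:160,155,145 13:155,149,141 14:108,104,97 16:45,41,37 18:50,47,44 19:65,72,88 20:64,71,91 22:64,73,90 24:66,74,92 25:68,75,92 26:67,74,89 28:68,74,90 30:70,74,92 31:65,70,85 32:64,68,78 34:57,54,54 36:77,72,67 37:108,103,100 38:102,96,93 40:101,96,93 42:112,106,103 43:111,105,102 44:123,117,113 46:126,119,118 48:113,105,101 49:122,108,91 50:130,100,59 52:86,64,44 54:101,75,49 55:101,74,52 56:101,76,56 58:163,137,103 60:218,198,156 61:216,194,153
-38 10:107,103,97 12:171,166,156 13:153,148,138 14:86,83,75 16:61,60,53 18:57,51,51 19:69,75,92 20:66,73,93 22:175,162,142 24:64,72,91 25:83,85,93 26:80,84,93 28:81,82,95 30:78,80,91 31:65,69,83 32:88,44,41 34:89,47,41 36:86,43,37 37:92,49,45 38:99,50,45 40:99,46,40 42:102,50,42 43:103,54,45 44:104,50,41 46:106,52,40 48:106,55,42 49:109,56,46 50:109,57,45 52:101,75,66 54:102,72,48 55:103,72,55 56:97,68,48 58:175,150,114 60:218,196,155 61:216,193,153
-28 10:94,88,84 12:173,166,157 13:152,147,137 14:83,77,72 16:59,57,55 18:56,53,55 19:64,71,88 20:76,81,99 22:172,161,140 24:68,74,92 25:76,74,75 26:66,63,64 28:58,54,57 30:56,47,44 31:53,43,37 32:55,48,44 34:62,54,50 36:59,51,46 37:110,50,44 38:112,51,47 40:102,51,45 42:56,49,41 43:108,48,43 44:68,55,49 46:60,51,41 48:62,50,42 49:98,80,74 50:112,55,44 52:96,62,53 54:143,96,63 55:144,98,64 56:141,96,62 58:172,143,106 60:207,182,141 61:215,190,150
-18 10:100,96,92 12:172,167,157 13:154,149,139 14:106,101,94 16:61,58,53 18:63,60,62 19:70,75,91 20:69,73,93 22:178,166,146 24:65,74,92 25:63,60,59 26:54,51,48 28:51,44,43 30:53,48,43 31:56,48,46 32:56,50,46 34:62,51,48 36:57,49,42 37:111,49,46 38:110,44,40 40:126,117,111 42:58,48,37 43:124,119,112 44:67,58,54 46:55,40,35 48:61,48,43 49:90,81,77 50:109,55,45 52:97,68,58 54:140,95,64 55:140,94,64 56:136,100,72 58:219,197,156 60:217,194,154 61:207,183,142
```

Request:
apply_moves([
  [-0.05,[0,-0.02,-0.2],[0,0,0]],
  [-0.05,[0,0,0],[0,0,0]],
  [-0.05,[0,0,0],[0,0,0]],
  [-0.05,[0,0,0],[0,0,0]],
  [-0.05,[0,0,0.25],[0,0,0]],
  [-0.05,[0,0,0.2],[0,0,0]],
  [-0.05,[0,0,0],[0,0,0]],
])

```text
t: 30.98
ee_pos: [479.4, 24.0, 25.9]
orientation: [0.071, -3.138, 0.0]
ft_force: [1.0, 0.2, -0.4]
width: 41.7
grasp_force: 0.0
```

Request:
apply_moves([
  [-1,[0,0,0.03],[0,0,0]],
  [-1,[0,0,0],[0,0,0]],
  [-1,[0,0,0],[0,0,0]],
  [-1,[0,0,0],[0,0,0]],
])

```text
t: 31.48
ee_pos: [480.6, 23.9, 25.8]
orientation: [-0.071, 3.14, -0.0]
ft_force: [-0.3, -1.1, 0.5]
width: 19.6
grasp_force: 27.3
```

Gripped (tilted). Take it out to the bench again and square it up.

Request:
apply_moves([
  [-1,[0,0,-0.5],[0,0,0]],
  [-1,[0,0,-0.4],[0,0,0]],
  [-1,[0,0.85,0],[0,0,0]],
  [-1,[0,0.85,0],[0,0,0]],
  [-1,[0,0,0.7],[0,0,0]],
  [-1,[0,0,0.3],[0,0,0]],
  [-1,[0,0,0],[0,0,0]],
])

```text
t: 32.35
ee_pos: [475.6, 108.5, 19.8]
orientation: [0.07, -3.138, 0.001]
ft_force: [-0.2, 1.1, -0.8]
width: 19.6
grasp_force: 27.2
```

Request:
apply_moves([
  [-1,[0,0,0.04],[0,0,0]],
  [-1,[0,0,0],[0,0,0]],
])

```text
t: 32.6
ee_pos: [477.1, 108.7, 19.2]
orientation: [-0.069, 3.14, 0.0]
ft_force: [0.4, -0.4, 0.5]
width: 19.3
grasp_force: 27.2
```

Request:
apply_moves([
  [-1,[0,0,0.04],[0,0,0]],
  [-1,[0,0,0.03],[0,0,0]],
  [-1,[0,0,0],[0,0,0]],
])

```text
t: 32.98
ee_pos: [476.5, 108.9, 15.1]
orientation: [0.071, -3.141, 0.0]
ft_force: [-0.0, 0.0, -0.1]
width: 19.3
grasp_force: 27.2
```

Request:
apply_moves([
  [-1,[0,0,0.04],[0,0,0]],
  [-1,[0,0,0],[0,0,0]],
  [-0.35,[0,0,0],[0,0,0]],
  [-0.35,[0,0,0],[0,0,0]],
  [-0.35,[0,0,0.12],[0,0,0]],
  [-1,[0,0,0],[0,0,0]],
  [-1,[0,0,0],[0,0,0]],
  [-1,[0,0,0],[0,0,0]],
])

```text
t: 33.98
ee_pos: [476.6, 109.0, 7.1]
orientation: [0.071, -3.141, 0.0]
ft_force: [0.0, -0.5, -0.8]
width: 16.6
grasp_force: 30.0
```

Request:
apply_moves([
  [-0.55,[0,0,0],[0,0,0]],
  [-0.55,[0,0,-0.045],[0,0,0]],
  [-1,[0,0,0],[0,0,0]],
  [-1,[0,0,0],[0,0,0]],
])

```text
t: 34.48
ee_pos: [476.8, 109.0, 9.7]
orientation: [-0.071, 3.14, 0.0]
ft_force: [-1.2, -0.2, 5.8]
width: 16.6
grasp_force: 30.0
```

```bash
cat > corr.py <<'E'
from h import *
o=ctrl.get_obs();print(o["t"],np.round(o["ee_pos"],2),o["width"])
def rect(c,ctr,yaw,z=17.4):
    ex=np.array([np.cos(yaw),np.sin(yaw)]);ey=np.array([-ex[1],ex[0]])
    g=[np.r_[np.array(ctr)+a*ex+b*ey,z] for b in np.linspace(-11,11,23) for a in np.linspace(-50,-10,41)]
    uv=proj(c,g).reshape(23,41,2).astype(np.float32)
    return cv2.remap(c["px"],uv[...,0],uv[...,1],1)
c1=dict(np.load("w7.npz"));c2=cam("wrist");np.savez("k2.npz",**c2)
A=rect(c1,(433.4,262.7),.053)
L=[]
for dy in np.arange(-4,6,.5):
  for dx in np.arange(-6,8,1):
    B=rect(c2,(o["ee_pos"][0]+dx,o["ee_pos"][1]+dy),.047)
    L.append((round(np.corrcoef(A[4:20].astype(float).ravel(),B[4:20].astype(float).ravel())[0,1],3),dx,dy))
print(sorted(L)[-3:])
E
python3 corr.py
```

```text
34.475 [476.78 109.02   9.73] 16.592944960081777
[(np.float64(0.875), np.int64(2), np.float64(1.0)), (np.float64(0.909), np.int64(1), np.float64(0.5)), (np.float64(0.922), np.int64(1), np.float64(1.0))]
```

Request:
apply_moves([
  [-1,[0,0,-0.5],[0,0,0]],
  [-1,[0,0,-0.5],[0,0,0]],
  [-1,[0.01,-0.87,0],[0,0,0]],
  [-1,[0.01,-0.87,0],[0,0,0]],
  [-1,[0,0,0.35],[0,0,0]],
  [-1,[0,0,0.05],[0,0,0]],
  [-1,[0,0,0],[0,0,0]],
  [-1,[0,0,0],[0,0,0]],
])

```text
t: 35.52
ee_pos: [479.7, 22.5, 39.7]
orientation: [-0.072, 3.14, 0.0]
ft_force: [0.5, -0.4, -1.1]
width: 16.9
grasp_force: 30.0
```

Request:
apply_moves([
  [-1,[0,-0.006,0.1],[0,0,0]],
  [-1,[0,0,0.05],[0,0,0]],
  [-1,[0,0,0.03],[0,0,0]],
  [-1,[0,0,0],[0,0,0]],
])

```text
t: 36.02
ee_pos: [479.6, 22.1, 31.4]
orientation: [-0.071, 3.141, 0.0]
ft_force: [-3.1, 2.2, 16.6]
width: 16.4
grasp_force: 30.1
```

Request:
apply_moves([
  [-1,[0,0,-0.1],[0,0,0]],
  [-1,[0,0.028,0],[0,0,0]],
  [-1,[0,0,0.06],[0,0,0]],
  [-1,[0,0,0.04],[0,0,0]],
  [-1,[0,0,0],[0,0,0]],
])

```text
t: 36.65
ee_pos: [479.5, 23.0, 30.1]
orientation: [0.071, -3.141, 0.0]
ft_force: [0.3, -1.3, 0.2]
width: 16.7
grasp_force: 30.0
```

Request:
apply_moves([
  [-1,[0,0,0.03],[0,0,0]],
  [-1,[0,0,0],[0,0,0]],
])

```text
t: 36.9
ee_pos: [479.5, 23.0, 28.8]
orientation: [-0.071, 3.141, -0.0]
ft_force: [0.6, -1.4, 0.6]
width: 16.6
grasp_force: 30.0
```

Request:
apply_moves([
  [-1,[0,0,0.03],[0,0,0]],
  [-1,[0,0,0],[0,0,0]],
])

```text
t: 37.15
ee_pos: [479.6, 23.0, 27.4]
orientation: [-0.071, 3.141, -0.0]
ft_force: [0.3, -3.3, 1.2]
width: 16.6
grasp_force: 30.0
```

Request:
apply_moves([
  [-1,[0,0.01,0.03],[0,0,0]],
  [-1,[0,0,0],[0,0,0]],
])

```text
t: 37.4
ee_pos: [479.6, 23.5, 26.4]
orientation: [-0.071, 3.14, -0.0]
ft_force: [-1.4, -4.0, 9.8]
width: 17.1
grasp_force: 30.0
```

Request:
apply_moves([
  [-1,[0,-0.02,-0.03],[0,0,0]],
  [-1,[0,-0.02,0],[0,0,0]],
  [-1,[0,0,0],[0,0,0]],
])

```text
t: 37.78
ee_pos: [479.4, 21.6, 27.3]
orientation: [0.07, -3.141, -0.0]
ft_force: [0.2, -1.4, 2.6]
width: 16.5
grasp_force: 30.0
```

Request:
apply_moves([
  [-1,[0,-0.02,0],[0,0,0]],
  [-1,[0,0,0],[0,0,0]],
])

```text
t: 38.02
ee_pos: [479.5, 20.8, 27.3]
orientation: [0.071, -3.141, -0.0]
ft_force: [0.4, 1.3, 1.5]
width: 16.4
grasp_force: 30.0
```

Request:
apply_moves([
  [-1,[0,-0.02,0],[0,0,0]],
  [-1,[0,0,0],[0,0,0]],
])

```text
t: 38.28
ee_pos: [479.4, 20.6, 27.3]
orientation: [0.07, -3.141, -0.002]
ft_force: [0.0, 9.0, 0.7]
width: 16.7
grasp_force: 30.0
```

Request:
apply_moves([
  [-1,[0,0.026,0],[0,0,0]],
  [-1,[0,0,0.03],[0,0,0]],
  [-1,[0,0,0.02],[0,0,0]],
  [-1,[0,0,0],[0,0,0]],
])

```text
t: 38.78
ee_pos: [479.7, 20.7, 26.0]
orientation: [-0.071, 3.14, -0.0]
ft_force: [-4.3, -1.4, 20.2]
width: 16.9
grasp_force: 30.1
```

Request:
apply_moves([
  [-1,[0,0,-0.05],[0,0,0]],
  [-1,[0,0.025,0],[0,0,0]],
  [-1,[0,0,0.03],[0,0,0]],
  [-1,[0,0,0.02],[0,0,0]],
  [-1,[0,0,0],[0,0,0]],
])

```text
t: 39.4
ee_pos: [479.8, 21.9, 25.9]
orientation: [-0.071, 3.14, -0.0]
ft_force: [-3.5, -2.7, 21.3]
width: 16.6
grasp_force: 30.1
```

```bash
python3 -c "
from h import *
o=ctrl.get_obs();print(o['t'],np.round(o['moment'],3),np.round(o['ft_force'],2),o['ee_pos'],o['grasp_force'])
M,F=o['moment'],o['ft_force']
for H in(.15,.17,.19): print(H,'rx',(-H*F[0]-M[1])/F[2],'ry',(M[0]-H*F[1])/F[2])"
```

```text
39.4 [-0.332  0.648 -0.031] [-3.55 -2.68 21.31] [479.8201678   21.92206855  25.86790647] 30.12121170759201
0.15 rx -0.00541840447015063 ry 0.003299339426051618
0.17 rx -0.002087348562727663 ry 0.005815541087850142
0.19 rx 0.0012437073446952996 ry 0.008331742749648664
```

Request:
apply_moves([
  [-0.5,[0,0,0],[0,0,0]],
  [-0.5,[0,0,-0.3],[0,0,0]],
  [-1,[0,0.05,0],[0,0,0]],
  [-1,[0,0,0],[0,0,0]],
  [-1,[0,0,0.06],[0,0,0]],
  [-1,[0,0,0.06],[0,0,0]],
  [-1,[0,0,0],[0,0,0]],
])

```text
t: 40.28
ee_pos: [479.3, 24.4, 33.8]
orientation: [0.071, -3.14, 0.001]
ft_force: [-1.2, -2.0, 7.6]
width: 0.6
grasp_force: 3.6
```

Request:
apply_moves([
  [-1,[0,0,0.06],[0,0,0]],
  [-1,[0,0,0.04],[0,0,0]],
])

```text
t: 40.52
ee_pos: [479.7, 22.7, 30.8]
orientation: [-0.074, 3.141, -0.004]
ft_force: [-9.9, -22.8, 51.7]
width: 0.5
grasp_force: 25.1
```

Request:
apply_moves([
  [-1,[0,0.03,0.04],[0,0,0]],
  [-1,[0,0,0.03],[0,0,0]],
])

```text
t: 40.78
ee_pos: [480.1, 23.3, 29.4]
orientation: [-0.073, 3.139, -0.005]
ft_force: [0.1, 6.7, 7.4]
width: 0.5
grasp_force: 7.2
```

Request:
apply_moves([
  [-1,[0,0,0.04],[0,0,0]],
  [-1,[0,0,0.04],[0,0,0]],
  [-1,[0,0,0],[0,0,0]],
])

```text
t: 41.15
ee_pos: [480.0, 25.8, 22.2]
orientation: [-0.072, 3.14, -0.001]
ft_force: [-2.7, -5.0, 21.5]
width: 0.6
grasp_force: 10.7
```

Request:
apply_moves([
  [-1,[0,0,-0.14],[0,0,0]],
  [-1,[0,-0.08,0],[0,0,0]],
  [-1,[0,0,0.06],[0,0,0]],
  [-1,[0,0,0.05],[0,0,0]],
  [-1,[0,0,0],[0,0,0]],
])

```text
t: 41.78
ee_pos: [479.2, 22.2, 22.5]
orientation: [0.071, -3.14, 0.0]
ft_force: [-0.0, 0.9, -0.6]
width: 0.8
grasp_force: 0.0
```

Request:
apply_moves([
  [-1,[0,0,-1],[0,0,0]],
  [-1,[0,0,-1],[0,0,0]],
  [-1,[0,0,-1],[0,0,0]],
  [-1,[0,0,-0.2],[0,0,0]],
  [-1,[0,0,0],[0,0,0]],
])

```text
t: 42.4
ee_pos: [479.5, 22.2, 182.8]
orientation: [-0.071, 3.14, 0.0]
ft_force: [-1.1, -0.2, 0.2]
width: 0.7
grasp_force: 0.0
```

```bash
python3 - <<'E'
from h import *
o=ctrl.get_obs();print(o["t"],np.round(o["ee_pos"],2))
p=np.array([483,-18.7]);s,co=np.sin(.048),np.cos(.048)
W=lambda x,y,z:[p[0]+co*x-s*y,p[1]+s*x+co*y,z]
c=cam("wrist");np.savez("k3.npz",**c)
for x in(-28,-10):
    ys=np.arange(-54,62,2); uv=proj(c,[W(x,y,22.4) for y in ys]).astype(np.float32)
    px=cv2.remap(c["px"],uv[None,:,0],uv[None,:,1],1)[0].astype(int)
    print(x,' '.join(f"{y:.0f}:{q[2]},{q[1]},{q[0]}" for y,q in zip(ys,px)))
for m in ctrl.masks_of("red_car","wrist")[:1]:
    g=m["region"];rows=np.where(g.any(1))[0];print(m["score"],m["bbox"])
    for v in np.linspace(rows[0]+3,rows[-1]-3,5).astype(int):
        u=np.where(g[v])[0];f=lambda w:np.round([co*(w[0]-p[0])+s*(w[1]-p[1]),-s*(w[0]-p[0])+co*(w[1]-p[1])],1)
        print(v,f(at_z(c,(u[0],v),22.4)),f(at_z(c,(u[-1]+1,v),22.4)))
E
```

```text
42.4 [479.49  22.22 182.81]
-28 -54:61,45,33 -52:145,140,128 -50:168,159,148 -48:135,99,92 -46:131,126,118 -44:90,85,79 -42:89,85,78 -40:148,141,132 -38:143,135,127 -36:91,86,79 -34:148,141,128 -32:151,143,130 -30:128,121,112 -28:109,105,101 -26:112,106,103 -24:115,109,103 -22:157,150,136 -20:118,109,99 -18:125,120,113 -16:149,144,135 -14:110,121,125 -12:106,102,96 -10:48,43,41 -8:49,46,40 -6:142,138,130 -4:133,128,122 -2:97,90,84 0:147,143,134 2:148,115,83 4:147,139,129 6:69,65,62 8:56,51,48 10:162,161,161 12:208,209,206 14:136,129,118 16:77,84,104 18:118,127,141 20:154,159,160 22:102,105,115 24:100,100,96 26:102,99,97 28:96,105,129 30:82,92,112 32:94,61,55 34:152,59,56 36:82,61,57 38:148,59,55 40:73,59,59 42:62,57,51 44:110,78,74 46:153,58,53 48:138,105,99 50:173,143,97 52:115,85,46 54:125,83,59 56:123,83,56 58:148,122,91 60:188,165,125
-10 -54:60,52,45 -52:135,129,119 -50:172,167,156 -48:131,87,80 -46:120,114,106 -44:52,46,44 -42:58,54,52 -40:145,138,129 -38:144,138,129 -36:87,81,73 -34:155,147,133 -32:162,153,140 -30:160,152,137 -28:158,150,136 -26:160,151,138 -24:167,159,145 -22:165,158,142 -20:114,106,97 -18:132,127,121 -16:157,150,141 -14:121,129,131 -12:106,101,96 -10:49,44,39 -8:53,48,45 -6:153,149,140 -4:142,138,131 -2:107,103,96 0:165,160,152 2:164,126,96 4:170,165,153 6:62,57,55 8:54,50,50 10:129,127,129 12:209,211,210 14:139,134,123 16:78,84,106 18:105,113,132 20:160,163,163 22:110,114,130 24:103,110,127 26:111,115,128 28:98,106,132 30:84,95,116 32:102,60,57 34:154,69,64 36:86,69,62 38:160,60,55 40:157,61,57 42:157,64,58 44:155,65,58 46:152,61,55 48:135,95,90 50:176,171,172 52:109,78,57 54:124,84,58 56:117,80,51 58:204,184,142 60:198,174,133
0.7 [308.6, 137.3, 331.7, 230.2]
138 [-43.   32.7] [-42.9  49.2]
160 [-22.6  31.6] [-22.5  50.2]
182 [-1.4 31.3] [-1.4 50.3]
204 [20.5 31. ] [20.6 49.5]
226 [43.4 30.7] [43.5 50.5]
```

Request:
apply_moves([
  [-1,[-0.85,-0.27,0],[0,0,0]],
  [-1,[-0.85,-0.27,0],[0,0,0]],
  [-1,[-0.85,-0.27,0],[0,0,0]],
  [-1,[0,0,0],[0,0,0]],
  [-1,[0,0,0.7],[0,0,0]],
  [-1,[0,0,0.55],[0,0,0]],
  [-1,[0,0,0],[0,0,0]],
])

```text
t: 43.38
ee_pos: [605.0, -12.2, 117.0]
orientation: [0.071, -3.133, -0.001]
ft_force: [0.1, 0.4, -0.4]
width: 0.4
grasp_force: 0.0
```

Now push the lid over towards -x (tool +x), gently.

Request:
apply_moves([
  [-1,[0.25,0,0],[0,0,0]],
  [-1,[0.25,0,0],[0,0,0]],
  [-1,[0.25,0,0],[0,0,0]],
  [-1,[0.25,0,0],[0,0,0]],
  [-1,[0.25,0,0],[0,0,0]],
])

```text
t: 44.0
ee_pos: [545.4, -15.4, 120.7]
orientation: [-0.071, 3.14, -0.0]
ft_force: [0.3, -0.2, 0.2]
width: 0.6
grasp_force: 0.1
```

```bash
cat > l.py <<'E'
from h import *
o=ctrl.get_obs();print(o["t"],np.round(o["ee_pos"],2),np.round(o["ft_force"],1))
C={n:cam(n) for n in("scene","side")};obs=[]
for n in C:
    for q in ctrl.pinpoint("lid_edge",n)[:1]: obs.append((C[n],q["xy"]));print(n,np.round(q["xy"],1),round(q["score"],2))
if len(obs)==2: print(np.round(tri(obs),1))
E
python3 l.py
```

```text
44.0 [545.38 -15.44 120.71] [ 0.3 -0.2  0.2]
scene [293.3 178.1] 0.89
side [319.8 204.1] 0.79
[528.2 -11.8 141.9]
```

Request:
apply_moves([
  [-1,[0.25,0,0],[0,0,0]],
  [-1,[0.2,0,0],[0,0,0]],
  [-1,[0,0,-0.5],[0,0,0]],
  [-1,[0,0,-0.5],[0,0,0]],
  [-1,[0,0,0],[0,0,0]],
  [-1,[0,0,0],[0,0,0]],
])

```text
t: 44.95
ee_pos: [523.1, -16.4, 169.7]
orientation: [0.071, -3.14, -0.0]
ft_force: [-0.3, -0.3, 1.0]
width: 0.3
grasp_force: 0.0
```

```bash
python3 l.py
```

```text
44.95 [523.09 -16.36 169.73] [-0.3 -0.3  1. ]
scene [279.9 220.7] 0.74
```

Request:
apply_moves([
  [-1,[0,0,-0.5],[0,0,0]],
  [-1,[0,0,0],[0,0,0]],
  [-1,[0,0,0],[0,0,0]],
  [-1,[0,0,0],[0,0,0]],
  [-1,[0,0,0],[0,0,0]],
  [-1,[0,0,0],[0,0,0]],
])

```text
t: 45.9
ee_pos: [523.6, -16.4, 195.1]
orientation: [0.071, -3.14, -0.0]
ft_force: [0.1, -0.4, -0.0]
width: 0.7
grasp_force: 0.0
```

```bash
python3 l.py; python3 -c "
from h import *
p=np.array([483,-18.7]);s,co=np.sin(.048),np.cos(.048)
W=lambda x,y,z:[p[0]+co*x-s*y,p[1]+s*x+co*y,z]
for n in('scene','side'):
    c=cam(n)
    for th in(0,.05,.1,.2): 
        x=59-118*np.cos(th)+8*np.sin(th);z=25.5+118*np.sin(th)+8*np.cos(th);print(n,th,np.round(proj(c,[W(x,0,z)]),1))
c=cam('wrist')
for q in ctrl.pinpoint('lid_edge','wrist')[:1]: print('wrist',q['xy'],q['score'],[np.round(proj(c,[W(59-118*np.cos(t)+8*np.sin(t),0,25.5+118*np.sin(t)+8*np.cos(t))]),1).tolist() for t in(0,.05,.1,.2)])
print(ctrl.get_obs()['t'])
"
```

```text
45.9 [523.62 -16.37 195.09] [ 0.1 -0.4 -0. ]
scene [277.6 220.9] 0.97
side [361.7 243.4] 0.95
[416.6 -15.3  35.9]
scene 0 [[281.  219.9]]
scene 0.05 [[280.9 218.7]]
scene 0.1 [[280.9 217.5]]
scene 0.2 [[281.  214.9]]
side 0 [[360.1 242.7]]
side 0.05 [[360. 241.]]
side 0.1 [[359.9 239.2]]
side 0.2 [[359.2 235.6]]
wrist [321.8, 73.4] 0.8 [[[320.4, 70.4]], [[320.4, 70.7]], [[320.3, 71.4]], [[320.3, 73.9]]]
46.3
```

```bash
python3 -c "
from workcell import ctrl
print(ctrl.close_job())"
```

```text
the job is handed in; nothing more can be done
None
```

The job is handed in at about 46 s: the last pictures show all six railcars flat in a tight row, the red one at the spring end, and then the lid shut. It took four tries to get the red car past the springs, with two trips back to the bench to square it up. I don't know the judge's verdict, and the force of the fingers on the blue car was not measured separately during those tries.

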